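Gauge the clevis bores and pin the brackets

ROBOT

A 6-joint arm with a two-finger parallel gripper is mounted at the origin on a cart in front of the work surface, level with it; the furniture and walls round the work are solid. World frame = base frame: x ahead of the robot, y to its left, z up, the work surface at z = 0. Lengths are in m, angles in degrees, forces in N, time in s.
With the tool pointing down it reaches from about 0.3 to 0.75 m from the base axis. Payload 8.5 kg.
Tool frame: the origin (TCP) lies on the centre line of the jaws, within the pads' length; the fingertips stand tips_ahead ahead of it and the grasp point (between the pads) lies 3 mm ahead of it (tips_ahead is the distance from the TCP to the fingertips, in m); z points along the fingers, y is the line along which they close (so a half turn about z gives the same grasp; the last joint's range is limited). The gripper opens to 85 mm and grips with 20 to 120 N. Pads are 22 mm wide; open, the fingers measure 114 mm over their backs; the gripper's body (76 mm by 85 mm) begins 54 mm behind the grasp point. The pads swing forward as they close: fully open they stand 13 mm farther back than shut.
Start: joints at [-89.57, 21.807, 74.336, -0, 83.858, -12.336], TCP at [0.122, -0.536, 0.253] pointing down, gripper open.
Joint ranges: [-178.18, 178.18], [-50.72, 133.34], [12.68, 142.11], [-81.47, 261.47], [9.98, 163.14], [-165.26, 165.26]. Speed limits (degrees/s): [136.94, 136.94, 180, 180, 180, 180].

INTERFACE

Orientations are given as a 3x3 rotation matrix whose columns are the frame's x, y, z axes.
In Python, from rig import observe, get_image, close_job, tips_ahead gives the robot as it stands.
- The arm moves only by the shell command python3 -m creep 'ROWS' [FORCE]. ROWS is a JSON object whose key "steps" holds a list of rows, 1 to 10 of them, each of 5 numbers: dx, dy, dz in shares of the most that a row can go, 1 being 50 mm, then a turn about the tool's z in shares of 2 rad (1.0 is 2 rad), then the finger opening in m; each row shifts and turns the commanded pose from where the row before left it, along the tool's axes as they then stand; what a row does not reach is not made up. A row lasts 1/10 s, in which the tool goes at most 0.05 m and 8.59 degrees, less where a joint would pass 70% of its speed; a pose out of reach is approached as far as the arm can. The fingers move at their own pace and stop on an object; FORCE is the grip in N (left out, the last holds). Time passes only in rows, so rows that do not move let the fingers close. It prints the time, the measured TCP pose, the force, the opening and the grip force at its end. A shift or turn number past 1, either way, is cut back to 1. Input that does not fit is refused with a message, and nothing moves.
- observe(): the state, without advancing time (a new reading comes with each control period).
- get_image(name): name is "scene" or "top" or "wrist"; returns a dict with "pixels" (480x640x3 uint8, red, green, blue), "depth" (480x640 float32, m along the optical axis (not along the pixel's ray), 0 where there is no reading), "K" (3x3 intrinsics, pixels), "extrinsics" (4x4, takes a point from world to camera coordinates). Camera axes: x right, y down, z forward; pixel columns grow to the right and rows downward; lengths in m; the calibration is good to about 2 mm. A picture is of the moment at which its call begins.
- close_job(): hands the job in; it is judged then, once.
The state is a dict: "time_s": time; "q": joint angles; "qvel": joint speeds; "joint_efforts": joint torques, N m; "position": TCP position; "tool_rot": TCP orientation; "ft_force": force on the tool from outside, world axes, zero at the start; "wrist_torque": the same for the moment, N m; "grip_width": finger opening in m; "gripper_force": force on a finger pad.
Only numpy, scipy, OpenCV 4.12 (cv2) and the standard library are available. Lean on these libraries where they do the work, as an engineer would, in place of code of your own. Each camera call takes 0.05 s, during which the arm holds its last target. There are 200 camera calls.

TASK

Check the clevis brackets one by one from left to right: push the plug gauge's long go end gently into the bore from the robot's side until the handle meets the fork, take it out, then press the short, thick no-go end squarely on the same bore's mouth to confirm that it will not enter. Then push a square-headed pin, also from the robot's side, into every bracket until its head seats on the fork, and lay the gauge back down flat on the plywood board. There are two or three brackets, which stay where they stand; a pin may be left over, and the things lying about (relay, black tape roll, green screwdriver) are left alone.

Things in the scene. Friction and masses are not known exactly. Their poses are not given: they have to be found in the camera images.
- gauge: Double-ended steel plug gauge, 128 mm long, 0.2 to 0.33 kg. Dark square handle 28 x 28 x 56 mm; origin at its centre, on the axis. x points along the gauge to the GO end: 18 mm diameter, 52 mm long, bevelled tip. At the -x end the NO-GO end: 25 mm diameter, 20 mm long. It lies level on the handle alone (origin 14 mm above what it lies on), on any of the handle's four flats.
- go_shoulder (a point): Point on the gauge's axis in the handle's end face at the root of the go end, 28 mm along +x from the gauge's origin. When the go end is fully home this point is at the centre of the bore's mouth.
- nogo_face (a point): Centre of the flat end face of the no-go end, 48 mm along -x from the gauge's origin.
- board: Plain plywood board, fixed, 230 mm (its x) by 260 mm (its y), 12 mm thick; origin at the centre of its underside, x away from the robot. Gauge and pins start on it: the gauge on the robot's side, along the board's y, the pins in a row behind it (+x). Behind the board's right corner is a hot-air station, 165 mm high, its wand upright to 0.3 m: swing past on the robot's side.
- bracket_a: The left clevis bracket of a, b, c from left to right; standing free on a heavy base 96 x 66 x 14 mm, 5 kg in all; None if absent; fork with a lug between its cheeks, 50 mm long in all along the bore, 50 mm wide, round top 85 mm above the bench; the lug's 14 mm stem sticks out to +y, 55 mm from the middle. Origin: centre of the underside. x: along the bore, level, away from the robot.
- bore_a (a point): Centre of the mouth of the left bracket's bore, in the fork's face towards the robot, 60 mm above the bench. The bore, 21 mm in diameter, runs level along the bracket's x axis for 50 mm through cheek, lug and cheek. A go end or a pin fits with 1.5 mm play all round; the no-go end is 4 mm too thick.
- bracket_b: The middle clevis bracket of a, b, c from left to right; standing free on a heavy base 96 x 66 x 14 mm, 5 kg in all; None if absent; fork with a lug between its cheeks, 50 mm long in all along the bore, 50 mm wide, round top 85 mm above the bench; the lug's 14 mm stem sticks out to +y, 55 mm from the middle. Origin: centre of the underside. x: along the bore, level, away from the robot.
- bore_b (a point): Centre of the mouth of the middle bracket's bore, in the fork's face towards the robot, 60 mm above the bench. The bore, 21 mm in diameter, runs level along the bracket's x axis for 50 mm through cheek, lug and cheek. A go end or a pin fits with 1.5 mm play all round; the no-go end is 4 mm too thick.
- bracket_c: The right clevis bracket of a, b, c from left to right; standing free on a heavy base 96 x 66 x 14 mm, 5 kg in all; None if absent; fork with a lug between its cheeks, 50 mm long in all along the bore, 50 mm wide, round top 85 mm above the bench; the lug's 14 mm stem sticks out to +y, 55 mm from the middle. Origin: centre of the underside. x: along the bore, level, away from the robot.
- bore_c (a point): Centre of the mouth of the right bracket's bore, in the fork's face towards the robot, 60 mm above the bench. The bore, 21 mm in diameter, runs level along the bracket's x axis for 50 mm through cheek, lug and cheek. A go end or a pin fits with 1.5 mm play all round; the no-go end is 4 mm too thick.
- pin_1: Headed steel pin, one of three alike; any suits any bracket. Square head 28 x 28 x 34 mm; shank 18 mm diameter, 60 mm long, bevelled tip; 0.15 kg, centre of mass 4 mm inside the head. It lies level on its head. Origin on the axis where shank meets head, 14 mm above what it lies on; x points along the shank; the head spans x = 0 to -34 mm. Seated, the origin is at the bore's mouth.
- pin_2: Headed steel pin, one of three alike; any suits any bracket. Square head 28 x 28 x 34 mm; shank 18 mm diameter, 60 mm long, bevelled tip; 0.15 kg, centre of mass 4 mm inside the head. It lies level on its head. Origin on the axis where shank meets head, 14 mm above what it lies on; x points along the shank; the head spans x = 0 to -34 mm. Seated, the origin is at the bore's mouth.
- pin_3: Headed steel pin, one of three alike; any suits any bracket. Square head 28 x 28 x 34 mm; shank 18 mm diameter, 60 mm long, bevelled tip; 0.15 kg, centre of mass 4 mm inside the head. It lies level on its head. Origin on the axis where shank meets head, 14 mm above what it lies on; x points along the shank; the head spans x = 0 to -34 mm. Seated, the origin is at the bore's mouth.
- relay_a: White relay block, 28 x 22 x 30 mm; bystander, to be left alone. Origin at the centre of its underside.
- tape_black: Roll of black tape, 69 mm across, 18 mm high; bystander, to be left alone. Origin at the centre of its underside.
- driver_green: Screwdriver with green handle, 222 mm long, 26 mm high, behind the brackets; bystander, to be left alone. Origin at the centre of its underside.
Things that resemble listed ones, but are neither listed nor needed, are in the scene too. Leave any red look-alike of the pin_1 alone.

How it is judged:
By the outcome, as a careful person would: the job done as asked, in the order asked, and still so for the second after the job is handed in, with the robot touching nothing.
Of bracket_a, bracket_b, bracket_c only 2 to 3 are there at a start; the rules pass over those that are not, and their reading is None.
At some moment in a run one of gauge, pin_1, pin_2, pin_3 may be knocked a few centimetres aside while the robot is not near it.
Once in a run the grip may slacken for a moment while it holds something.
It also fails if it takes over 210 s, if anything falls off the work surface, if the arm or the gripper's body presses on something with over 40 N, if the wrist force passes 120 N, or if a joint passes its speed limit or range.

## Working session

There is one attempt and no reset: what is moved stays moved. The work goes in short steps, Python scripts to look and compute and a shell command to move; the robot and the scene stay as the last step left them, time stands still between calls to the robot, and variables do not carry over. Pictures are saved under pics/ and viewed, at most 14 in all, crops included, and the job is handed in when it is done.

```bash
ls; mkdir -p pics; python3 - <<'E'
from rig import observe,get_image,tips_ahead
import cv2,numpy as np
s=observe();print({k:np.round(v,3).tolist() for k,v in s.items()},tips_ahead)
for n in("scene","top"):
    g=get_image(n);np.savez(f"{n}.npz",**g)
    print(n,np.round(g["K"],1).tolist(),np.round(g["extrinsics"],3).tolist())
    cv2.imwrite(f"pics/{n}0.png",g["pixels"][...,::-1])
E
```

```text
pics
{'time_s': 0.0, 'q': [-89.571, 21.841, 74.385, 0.0, 83.858, -12.332], 'qvel': [0.024, -0.019, 0.022, -0.055, -0.002, -0.003], 'joint_efforts': [0.001, -44.846, -23.128, -0.0, 0.005, -0.0], 'position': [0.122, -0.536, 0.253], 'tool_rot': [[0.975, 0.221, -0.0], [0.221, -0.975, 0.001], [0.0, -0.001, -1.0]], 'ft_force': [-0.108, -0.084, 0.836], 'wrist_torque': [0.029, 0.026, 0.036], 'gripper_force': 0.0, 'grip_width': 0.085} 0.022
scene [[504.3, 0.0, 326.6], [0.0, 504.3, 236.2], [0.0, 0.0, 1.0]] [[-0.751, -0.66, -0.007, 0.572], [-0.392, 0.454, -0.8, 0.185], [0.532, -0.598, -0.6, 1.186], [0.0, 0.0, 0.0, 1.0]]
top [[455.5, 0.0, 319.3], [0.0, 455.5, 234.9], [0.0, 0.0, 1.0]] [[-0.017, -1.0, 0.005, 0.206], [-0.984, 0.016, -0.176, 0.592], [0.176, -0.008, -0.984, 1.23], [0.0, 0.0, 0.0, 1.0]]
```

View pics/scene0.png

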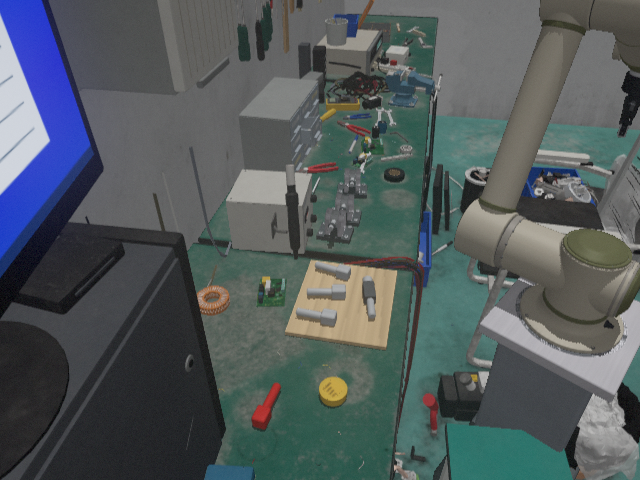

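View pics/top0.png

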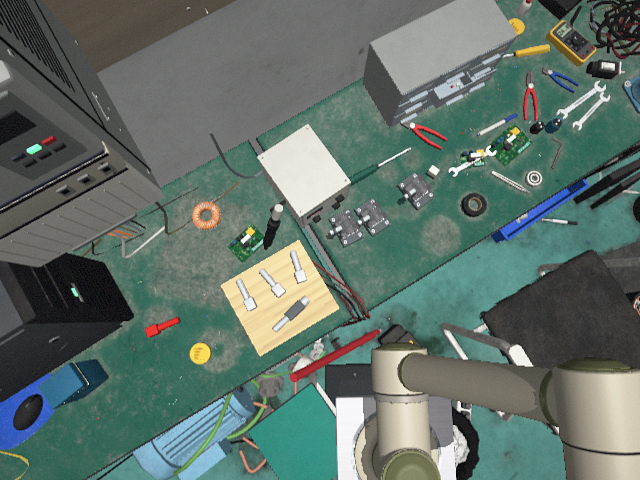

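The scene view shows the plywood board at about (345,300), with the gauge and three grey pins on it. The brackets are behind it near (345,215). The red look-alike pin is at (267,405). In the top view the gauge is at (292,314), the pins at (246,295), (272,283) and (298,267), and the brackets at (345,227), (373,215) and (416,190). Next is one enlarged crop.

```bash
cat > h.py <<'E'
import numpy as np
from rig import observe,get_image
def ray(g,u,v):
    E=g["extrinsics"];R,t=E[:3,:3],E[:3,3]
    d=R.T@np.linalg.solve(g["K"],[u,v,1.]);return -R.T@t,d
def onz(g,u,v,z):
    c,d=ray(g,u,v);return c+d*(z-c[2])/d[2]
def cloud(g):
    vv,uu=np.mgrid[0:480,0:640];z=g["depth"]
    p=np.stack([uu,vv,np.ones_like(uu)],-1)@np.linalg.inv(g["K"]).T*z[...,None]
    E=g["extrinsics"];P=(p-E[:3,3])@E[:3,:3];P[z==0]=np.nan;return P
E
python3 - <<'E'
import numpy as np,cv2
from h import *
g=dict(np.load("top.npz"))
c=g["pixels"][165:360,215:460,::-1]
cv2.imwrite("pics/crop1.png",cv2.resize(c,None,fx=3,fy=3,interpolation=cv2.INTER_CUBIC))
P=cloud(g)
for u,v in [(345,227),(373,215),(416,190),(292,314),(246,295),(272,283),(298,267),(400,240),(240,330),(303,170),(276,215)]:print(u,v,np.round(P[v,u],3))
E
```

```text
345 227 [0.616 0.123 0.057]
373 215 [0.647 0.044 0.066]
416 190 [ 0.725 -0.086  0.041]
292 314 [0.377 0.275 0.039]
246 295 [0.432 0.403 0.035]
272 283 [0.464 0.33  0.035]
298 267 [0.507 0.257 0.035]
400 240 [ 0.586 -0.041 -0.001]
240 330 [ 0.335  0.424 -0.002]
303 170 [0.749 0.237 0.164]
276 215 [0.602 0.297 0.285]
```

View pics/crop1.png

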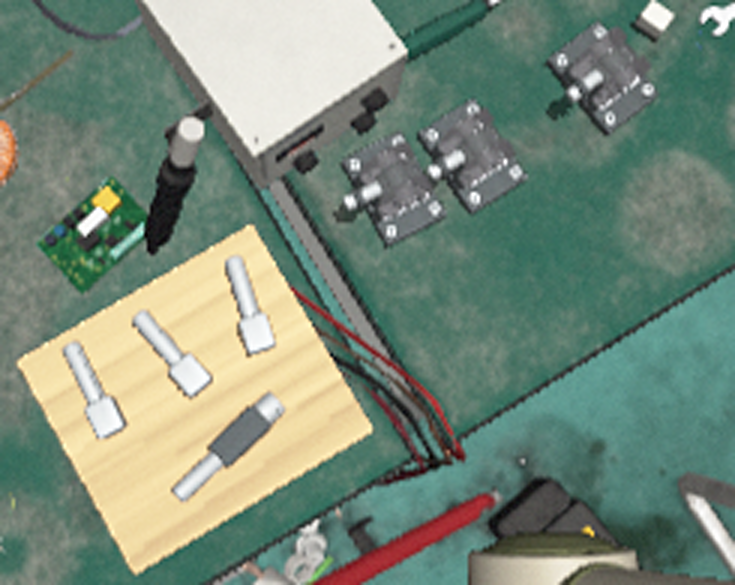

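The crop shows three brackets with their stems towards +y. They sit at crop (393,190), (472,157) and (605,80), which is top-view (346,228), (372,217) and (417,192). The gauge is at crop (230,440), with its go end (long, thin) towards (180,490). The three grey pins have their heads at (103,415), (190,375) and (257,335). The red piece at top-view (162,327) is off the board, so it's the decoy and stays untouched.

```bash
cat >> h.py <<'E'
def plan(tgt,yaw,step=.03,turn=8.0,n=None):
    """rows (tool axes) from the present pose to TCP tgt, tool-x yaw (deg)"""
    s=observe();p=np.array(s["position"]);R=np.array(s["tool_rot"])
    y0=np.degrees(np.arctan2(R[1,0],R[0,0]));D=R.T@(np.array(tgt)-p)
    dth=-((yaw-y0+180)%360-180)       # turn about tool z (down)
    q6=s["q"][5]+dth
    n=n or max(1,int(np.ceil(max(np.linalg.norm(D)/step,abs(dth)/turn))))
    a=np.radians(dth/n);M=sum(np.array([[np.cos(k*a),-np.sin(k*a)],[np.sin(k*a),np.cos(k*a)]]) for k in range(n))
    d=np.linalg.solve(M,D[:2])
    print("pos",np.round(p,4),"yaw %.2f"%y0,"| local total",np.round(D,4),"turn %.2f"%dth,"q6~%.0f"%q6,
          "| %d x [%.4f,%.4f,%.4f,%.2f]"%(n,d[0],d[1],D[2]/n,dth/n))
E
python3 - <<'E'
import numpy as np,cv2
from h import *
g=dict(np.load("top.npz"));P=cloud(g)
# board objects: 22..48mm, gauge/pins
m=np.zeros((480,640),bool);m[245:340,225:325]=1
hsv=cv2.cvtColor(g["pixels"],cv2.COLOR_RGB2HSV)
mm=(m&(hsv[...,1]<50)).astype(np.uint8)
n,l,st,ce=cv2.connectedComponentsWithStats(mm)
for i in range(1,n):
    if st[i,4]<60:continue
    v,u=np.nonzero(l==i);w=np.array([onz(g,a,b,.034) for a,b in zip(u,v)])[:,:2]
    c=w.mean(0);U,S,V=np.linalg.svd(w-c,full_matrices=False);t=(w-c)@V[0]
    print("board",st[i],np.round(c,3),"axis yaw %.1f"%np.degrees(np.arctan2(V[0,1],V[0,0])),np.round([t.min(),t.max()],3))
for nm,(u,v) in dict(a=(345,227),b=(373,215),c=(416,190)).items():
    q=P[v-25:v+25,u-25:u+25].reshape(-1,3);q=q[q[:,2]>.075]
    print(nm,len(q),np.round(np.nanmean(q,0),3))
f=np.nanmax(P[120:250,230:360],axis=None);print(f)
s=observe()
w=get_image("wrist");np.savez("w0.npz",**w);cv2.imwrite("pics/w0.png",w["pixels"][...,::-1])
E=w["extrinsics"];R=np.array(s["tool_rot"])
print("wrist cam in tool",np.round(R.T@(-E[:3,:3].T@E[:3,3]-s["position"]),4),np.round(R.T@E[:3,:3].T,3).tolist(),w["K"][0,0])
plan([.5,.0,.36],27)
E
```

```text
board [225 245  31  37 374] [0.523 0.442] axis yaw 145.7 [-0.058  0.053]
board [256 245  24   8  80] [0.562 0.343] axis yaw -88.1 [-0.033  0.032]
board [315 245  10  15  78] [0.555 0.191] axis yaw -156.9 [-0.02   0.027]
board [290 250  17  33 252] [0.506 0.259] axis yaw -162.5 [-0.052  0.041]
board [259 268  27  29 258] [0.463 0.329] axis yaw -139.2 [-0.052  0.041]
board [236 279  21  32 264] [0.429 0.403] axis yaw -153.9 [-0.052  0.04 ]
board [272 296  38  36 381] [0.381 0.275] axis yaw 132.6 [-0.058  0.068]
board [234 325  12  15  87] [0.333 0.419] axis yaw -161.4 [-0.017  0.021]
a 75 [0.663 0.169 0.108]
b 14 [0.658 0.08  0.079]
c 8 [ 0.735 -0.083  0.078]
1.0246980697017978
wrist cam in tool [ 0.0731  0.0017 -0.1211] [[0.001, -0.958, -0.288], [1.0, 0.001, -0.001], [0.001, -0.288, 0.958]] 398.0230166908286
pos [ 0.1215 -0.5362  0.2529] yaw 12.76 | local total [ 0.4876 -0.4395 -0.1065] turn -14.24 q6~-27 | 23 x [0.0234,-0.0165,-0.0046,-0.62]
```

The manual's scale: shifts go in shares of 50 mm and turns go in shares of 2 rad. Converting my numbers, 0.0234 m is 0.468, -0.0165 m is -0.33, -0.62 degrees / 114.5916 = -0.0054.

```bash

python3 -m creep '{"steps": [[0.468,-0.33,-0.092,-0.0054,0.085],[0.468,-0.33,-0.092,-0.0054,0.085],[0.468,-0.33,-0.092,-0.0054,0.085],[0.468,-0.33,-0.092,-0.0054,0.085],[0.468,-0.33,-0.092,-0.0054,0.085],[0.468,-0.33,-0.092,-0.0054,0.085],[0.468,-0.33,-0.092,-0.0054,0.085],[0.468,-0.33,-0.092,-0.0054,0.085],[0.468,-0.33,-0.092,-0.0054,0.085],[0.468,-0.33,-0.092,-0.0054,0.085]]}'
python3 -m creep '{"steps": [[0.468,-0.33,-0.092,-0.0054,0.085],[0.468,-0.33,-0.092,-0.0054,0.085],[0.468,-0.33,-0.092,-0.0054,0.085],[0.468,-0.33,-0.092,-0.0054,0.085],[0.468,-0.33,-0.092,-0.0054,0.085],[0.468,-0.33,-0.092,-0.0054,0.085],[0.468,-0.33,-0.092,-0.0054,0.085],[0.468,-0.33,-0.092,-0.0054,0.085],[0.468,-0.33,-0.092,-0.0054,0.085],[0.468,-0.33,-0.092,-0.0054,0.085]]}'
python3 -m creep '{"steps": [[0.468,-0.33,0,-0.0054,0.085],[0.468,-0.33,0,-0.0054,0.085],[0,0,0,0,0.085],[0,0,0,0,0.085]]}'
python3 - <<'E'
from h import *
import cv2
plan([.5,.0,.36],27);s=observe();print(np.round(s["q"],1))
w=get_image("wrist");np.savez("w1.npz",**w);cv2.imwrite("pics/w1.png",w["pixels"][...,::-1])
P=cloud(w);
E
```

```text
time_s: 1.15
position: [0.3031, -0.3137, 0.2994]
tool_rot: [[0.946, 0.325, -0.0], [0.325, -0.946, 0.0], [-0.0, -0.0, -1.0]]
ft_force: [0.1, -0.3, 0.6]
grip_width: 0.085
gripper_force: 0.0
time_s: 2.15
position: [0.4591, -0.0738, 0.3454]
tool_rot: [[0.905, 0.426, -0.0], [0.426, -0.905, 0.0], [-0.0, -0.0, -1.0]]
ft_force: [-1.0, -0.4, -0.3]
grip_width: 0.0851
gripper_force: 0.0
time_s: 2.55
position: [0.4867, -0.0248, 0.345]
tool_rot: [[0.895, 0.446, -0.001], [0.446, -0.895, -0.0], [-0.001, -0.0, -1.0]]
ft_force: [0.4, 0.3, -0.0]
grip_width: 0.0852
gripper_force: 0.0
pos [ 0.4867 -0.0248  0.345 ] yaw 26.47 | local total [ 0.0229 -0.0162 -0.015 ] turn -0.53 q6~46 | 2 x [0.0115,-0.0081,-0.0075,-0.27]
[-16.9  12.4  73.   -0.   94.7  46.7]
```

View pics/w1.png

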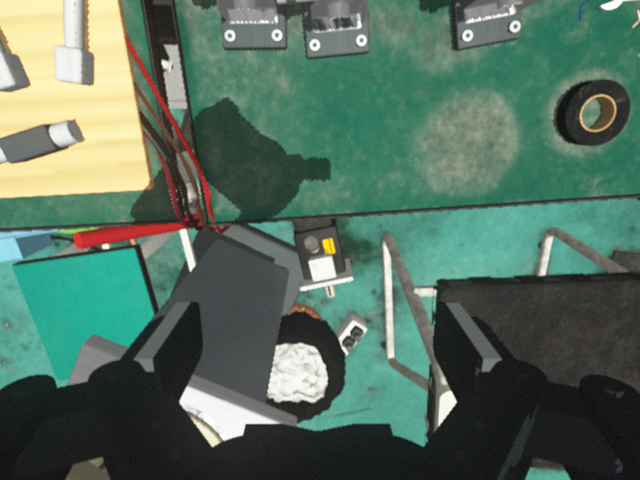

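The wrist view shows the three brackets' near base edges at the top: (255,35), (337,40) and (488,30). The tape roll is at (592,112). The camera needs to move forward to see the forks.

In the tool's units: 0.03 m is 0.6, -0.008 m is -0.16.

```bash

python3 -m creep '{"steps": [[0.6,-0.16,0,0,0.085],[0.6,-0.16,0,0,0.085],[0.6,-0.16,0,0,0.085],[0.6,-0.16,0,0,0.085],[0,0,0,0,0.085],[0,0,0,0,0.085],[0,0,0,0,0.085]]}'
python3 - <<'E'
from h import *
import cv2
w=get_image("wrist");np.savez("w2.npz",**w);cv2.imwrite("pics/w2.png",w["pixels"][...,::-1])
E
```

```text
time_s: 3.3
position: [0.5795, 0.0559, 0.3456]
tool_rot: [[0.896, 0.443, -0.0], [0.443, -0.896, -0.0], [-0.0, 0.0, -1.0]]
ft_force: [0.3, -0.1, -0.1]
grip_width: 0.0849
gripper_force: 0.0
```

View pics/w2.png

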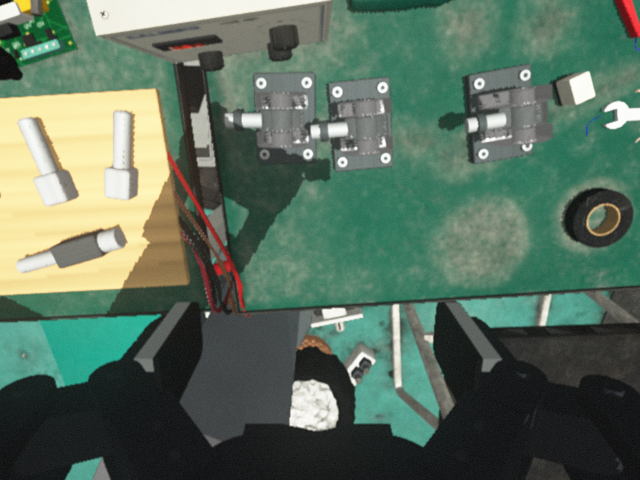

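All three brackets are fully visible at (285,118), (361,124) and (505,113). Each base has four bright screws, which give a symmetric fit. The relay is at (575,88) and the station's front is at about (215,40).

```bash
cat >> h.py <<'E'
SE={"a":[(267,82),(308,82),(265,155),(308,153)],"b":[(336,92),(384,87),(340,161),(386,157)],"c":[(480,82),(527,74),(483,155),(530,147)]}
def brackets(w,seeds=SE,z=.016,r=8):
    import cv2
    gr=cv2.cvtColor(w["pixels"],cv2.COLOR_RGB2GRAY).astype(float);out={}
    for k,S in seeds.items():
        pts=[]
        for u,v in S:
            for _ in range(3):
                a=gr[int(v)-r:int(v)+r+1,int(u)-r:int(u)+r+1];m=np.clip(a-np.percentile(a,75)-20,0,60)
                yy,xx=np.nonzero(m>0);ww=m[yy,xx];u,v=int(u)-r+(xx*ww).sum()/ww.sum(),int(v)-r+(yy*ww).sum()/ww.sum()
            pts.append(onz(w,u,v,z)[:2])
        p=np.array(pts);e=(p[0]+p[1]-p[2]-p[3])/2;f=(p[0]+p[2]-p[1]-p[3])/2
        x=e/np.linalg.norm(e)+np.array([f[1],-f[0]])/np.linalg.norm(f);yaw=np.degrees(np.arctan2(x[1],x[0]))
        print(k,"centre",np.round(p.mean(0),4),"yaw %.2f"%yaw,"dx %.4f dy %.4f skew %.4f"%(np.linalg.norm(e),np.linalg.norm(f),np.linalg.norm(p[0]-p[1]-p[2]+p[3])), "yaws %.1f %.1f"%(np.degrees(np.arctan2(e[1],e[0])),np.degrees(np.arctan2(-f[0],f[1]))))
        out[k]=(p.mean(0),yaw)
    return out
E
python3 - <<'E'
from h import *
import cv2
w=dict(np.load("w2.npz"));P=cloud(w)
for k,S in SE.items():print(k,[np.round(P[v,u],4).tolist() for u,v in S])
B=brackets(w)
for k,(c,y) in B.items():
    d=P.reshape(-1,3);a=np.radians(y);X=np.array([np.cos(a),np.sin(a)]);Y=np.array([-X[1],X[0]])
    q=np.c_[(d[:,:2]-c)@X,(d[:,:2]-c)@Y,d[:,2]]
    q=q[(np.abs(q[:,0])<.05)&(np.abs(q[:,1])<.04)&(q[:,2]>.07)&(q[:,2]<.1)]
    print(k,len(q),"fork x",np.round(np.percentile(q[:,0],[1,50,99]),4),"y",np.round(np.percentile(q[:,1],[1,50,99]),4),"z",np.round(np.percentile(q[:,2],[50,99]),4))
# gauge, pins
hsv=cv2.cvtColor(w["pixels"],cv2.COLOR_RGB2HSV)
print(hsv[240:258:4,30:120:10].tolist()[:2], hsv[270,100])
E
```

```text
a [[0.6508, 0.1499, 0.0144], [0.6699, 0.1105, 0.0192], [0.5808, 0.1199, 0.0205], [0.6039, 0.0783, 0.0202]]
b [[0.6741, 0.0796, 0.0201], [0.7009, 0.0366, 0.0205], [0.6117, 0.0426, 0.0196], [0.6383, -0.0011, 0.0194]]
c [[0.7501, -0.0514, 0.0201], [0.7784, -0.091, 0.0202], [0.6879, -0.0962, 0.0192], [0.718, -0.1371, 0.0204]]
a centre [0.6261 0.1165] yaw 26.43 dx 0.0730 dy 0.0473 skew 0.0032 yaws 27.6 25.3
b centre [0.6563 0.0388] yaw 31.68 dx 0.0743 dy 0.0481 skew 0.0002 yaws 31.7 31.7
c centre [ 0.7334 -0.0939] yaw 36.09 dx 0.0752 dy 0.0483 skew 0.0019 yaws 36.6 35.5
a 606 fork x [-0.0264 -0.0011  0.0239] y [-0.0382  0.0002  0.0375] z [0.0711 0.0802]
b 552 fork x [-0.0255 -0.0019  0.0246] y [-0.0141  0.0006  0.0385] z [0.071 0.082]
c 553 fork x [-0.0251 -0.0022  0.0249] y [-0.0177  0.0017  0.019 ] z [0.0711 0.0826]
[[[24, 80, 251], [25, 80, 251], [24, 77, 252], [24, 95, 249], [14, 62, 78], [19, 30, 119], [35, 23, 124], [36, 5, 237], [30, 3, 242]], [[25, 73, 253], [25, 70, 253], [26, 70, 253], [14, 34, 98], [23, 16, 125], [36, 21, 123], [17, 18, 127], [40, 3, 243], [38, 4, 241]]] [ 23  93 245]
```

```bash
cat >> h.py <<'E'
def lying(w,box,vlo,vhi,z,smax=60,amin=150):
    """blobs by brightness inside box (u0,v0,u1,v1): rect centre and axis on plane z"""
    import cv2
    hsv=cv2.cvtColor(w["pixels"],cv2.COLOR_RGB2HSV);m=np.zeros((480,640),np.uint8);u0,v0,u1,v1=box
    m[v0:v1,u0:u1]=((hsv[...,1]<smax)&(hsv[...,2]>=vlo)&(hsv[...,2]<=vhi))[v0:v1,u0:u1]
    m=cv2.morphologyEx(m,cv2.MORPH_OPEN,np.ones((3,3),np.uint8))
    for c in cv2.findContours(m,cv2.RETR_EXTERNAL,cv2.CHAIN_APPROX_NONE)[0]:
        if cv2.contourArea(c)<amin:continue
        W=np.array([onz(w,a,b,z)[:2] for a,b in c[:,0]]).astype(np.float32)
        (cx,cy),_,_=rr=cv2.minAreaRect(W*1000);bx=cv2.boxPoints(rr);e=[bx[1]-bx[0],bx[2]-bx[1]]
        e.sort(key=np.linalg.norm);L=e[1]
        print("px",np.round(c[:,0].mean(0)),"centre [%.4f %.4f]"%(cx/1000,cy/1000),"size %.1f x %.1f"%(np.linalg.norm(L),np.linalg.norm(e[0])),"yaw %.1f"%np.degrees(np.arctan2(L[1],L[0])))
E
python3 - <<'E'
from h import *
w=dict(np.load("w2.npz"))
brackets(w,z=.02)
lying(w,(0,220,140,290),60,170,.038)      # handle
lying(w,(0,220,140,290),60,255,.038)      # whole gauge
lying(w,(0,100,160,210),150,255,.034)     # pins
lying(dict(np.load("top.npz")),(265,285,320,340),40,255,.034,50,100)
lying(dict(np.load("top.npz")),(265,285,320,340),40,150,.038,50,60)
E
```

```text
a centre [0.6262 0.1162] yaw 26.43 dx 0.0723 dy 0.0469 skew 0.0032 yaws 27.6 25.3
b centre [0.6562 0.0392] yaw 31.68 dx 0.0736 dy 0.0476 skew 0.0002 yaws 31.7 31.7
c centre [ 0.7327 -0.0923] yaw 36.09 dx 0.0745 dy 0.0479 skew 0.0018 yaws 36.6 35.5
px [ 76. 251.] centre [0.3895 0.2675] size 57.1 x 27.0 yaw -46.7
px [ 71. 252.] centre [0.3839 0.2735] size 135.8 x 27.0 yaw -46.7
px [ 41. 163.] centre [0.4669 0.3345] size 93.9 x 29.1 yaw 40.0
px [119. 157.] centre [0.5112 0.2616] size 95.3 x 27.3 yaw 18.6
px [291. 314.] centre [0.3776 0.2789] size 125.8 x 25.5 yaw -46.2
px [278. 290.] centre [0.4461 0.3157] size 37.8 x 27.3 yaw 44.6
px [294. 310.] centre [0.3880 0.2678] size 56.1 x 25.4 yaw -46.0
```

```bash
python3 - <<'E'
from h import *
plan([.3895,.2675,.12],133.3,n=15)
E
```

```text
pos [0.5795 0.056  0.3457] yaw 26.32 | local total [-0.0765 -0.2739  0.2256] turn -106.98 q6~-49 | 15 x [0.0124,-0.0182,0.0150,-7.13]
```

In the tool's units: -0.0274 m is -0.548, 0.02 m is 0.4, -7 degrees / 114.5916 = -0.0611.

```bash

python3 -m creep '{"steps": [[-0.154,-0.548,0.4,0,0.085],[-0.154,-0.548,0.4,0,0.085],[-0.154,-0.548,0.4,0,0.085],[-0.154,-0.548,0.4,0,0.085],[-0.154,-0.548,0.4,0,0.085],[-0.154,-0.548,0.4,0,0.085],[-0.154,-0.548,0.4,0,0.085],[-0.154,-0.548,0.4,0,0.085],[-0.154,-0.548,0.4,-0.0611,0.085],[-0.154,-0.548,0.4,-0.0611,0.085]]}'
python3 -m creep '{"steps": [[0,0,0,-0.0628,0.085],[0,0,0,-0.0628,0.085],[0,0,0,-0.0628,0.085],[0,0,0,-0.0628,0.085],[0,0,0,-0.0628,0.085],[0,0,0,-0.0628,0.085],[0,0,0,-0.0628,0.085],[0,0,0,-0.0628,0.085],[0,0,0,-0.0628,0.085],[0,0,0,-0.0628,0.085]]}' >/dev/null
python3 -m creep '{"steps": [[0,0,0,-0.0628,0.085],[0,0,0,-0.0628,0.085],[0,0,0,-0.0611,0.085],[0,0,0,0,0.085],[0,0,0,0,0.085]]}' 
python3 - <<'E'
from h import *
plan([.3895,.2675,.036],133.3)
w=get_image("wrist");np.savez("w3.npz",**w)
import cv2;cv2.imwrite("pics/w3.png",w["pixels"][...,::-1])
E
```

```text
time_s: 4.35
position: [0.3861, 0.2658, 0.1452]
tool_rot: [[0.759, 0.651, 0.001], [0.651, -0.759, 0.0], [0.001, 0.001, -1.0]]
ft_force: [0.7, 0.6, -0.5]
grip_width: 0.0853
gripper_force: 0.0
time_s: 5.85
position: [0.3868, 0.2653, 0.1457]
tool_rot: [[-0.689, 0.724, 0.001], [0.724, 0.689, 0.0], [-0.0, 0.001, -1.0]]
ft_force: [0.2, -0.1, -0.4]
grip_width: 0.0849
gripper_force: 0.0
pos [0.3868 0.2653 0.1457] yaw 133.58 | local total [-0.0002  0.0034  0.1097] turn 0.28 q6~-23 | 4 x [-0.0000,0.0009,0.0274,0.07]
```

View pics/w3.png

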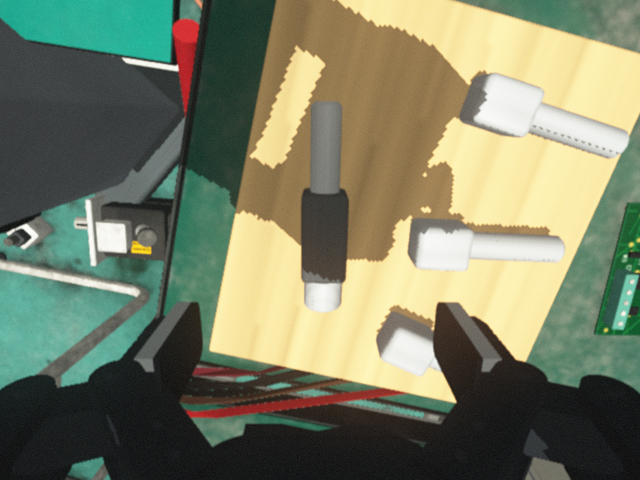

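This close view shows the gauge at (325,205), with its go end up at (325,150), its handle at (325,238) and its no-go end at (322,297). The middle pin's head edge at (412,245) is about 54 mm from the gauge's axis, so the fingers must go down only partly open.

In the tool's units: 0.02 m is 0.4, 0.001 m is 0.02.

```bash
python3 - <<'E'
from h import *
w=dict(np.load("w3.npz"))
lying(w,(295,170,355,290),20,85,.038,255)
lying(w,(355,60,640,400),150,255,.034,60)
E
python3 -m creep '{"steps": [[0,0.02,0.4,0,0.046],[0,0.02,0.4,0,0.046],[0,0.02,0,0,0.046],[0,0,0,0,0.046],[0,0,0,0,0.046]]}'
```

```text
px [325. 233.] centre [0.3876 0.2693] size 57.1 x 26.8 yaw -47.0
px [411. 354.] centre [0.4899 0.2504] size 42.1 x 28.1 yaw 17.6
px [485. 249.] centre [0.4696 0.3320] size 92.1 x 27.6 yaw 41.5
px [547. 119.] centre [0.4355 0.4064] size 91.7 x 28.0 yaw 27.0
time_s: 6.4
position: [0.3894, 0.2679, 0.1062]
tool_rot: [[-0.692, 0.722, 0.001], [0.722, 0.692, 0.001], [-0.001, 0.001, -1.0]]
ft_force: [-1.4, -0.4, 0.4]
grip_width: 0.0457
gripper_force: 0.0
```

In the tool's units: 0.02 m is 0.4, 0.0018 m is 0.036.

```bash

python3 -m creep '{"steps": [[0.036,0,0.4,0,0.046],[0,0,0.4,0,0.046],[0,0,0.36,0,0.046],[0,0,0.24,0,0.046],[0,0,0,0,0.046],[0,0,0,0,0.02],[0,0,0,0,0.02],[0,0,0,0,0.02],[0,0,0,0,0.02]]}' 70
python3 -m creep '{"steps": [[0,0,0,0,0.02],[0,0,-0.4,0,0.02],[0,0,-0.6,0,0.02],[0,0,-0.6,0,0.02],[0,0,-0.4,0,0.02],[0,0,0,0,0.02]]}' 70
python3 - <<'E'
from h import *
w=get_image("wrist");np.savez("w4.npz",**w)
import cv2;cv2.imwrite("pics/w4.png",w["pixels"][...,::-1])
E
```

```text
time_s: 7.3
position: [0.3883, 0.2693, 0.0365]
tool_rot: [[-0.692, 0.722, 0.002], [0.722, 0.692, 0.001], [-0.001, 0.002, -1.0]]
ft_force: [0.6, 0.2, 6.6]
grip_width: 0.0267
gripper_force: 69.6
time_s: 7.9
position: [0.3886, 0.2695, 0.1378]
tool_rot: [[-0.692, 0.722, 0.005], [0.722, 0.692, 0.002], [-0.002, 0.005, -1.0]]
ft_force: [-1.5, -0.2, -2.0]
grip_width: 0.0268
gripper_force: 69.4
```

View pics/w4.png

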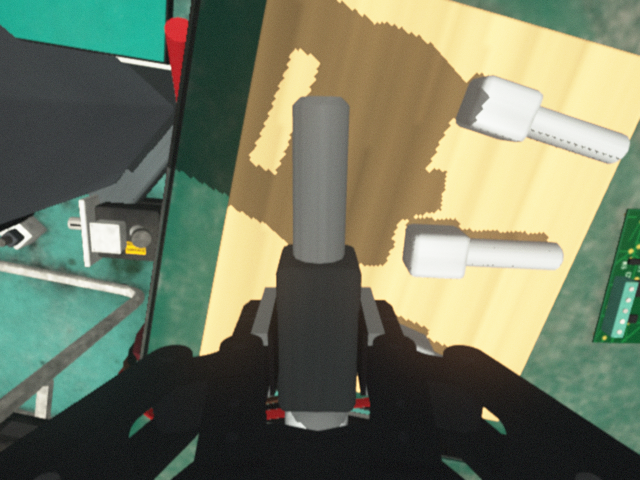

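The gauge is held, with the go shaft at columns 293–348 and its tip at row 100. Its axis is nearly along tool x. Next I measure it in the tool frame and plan the approach to bracket a.

```bash
cat >> h.py <<'E'
def totool(p,s): return np.array(s["tool_rot"]).T@(np.array(p)-s["position"])
def planeT(w,s,u,v,zt):
    """ray onto plane tool-z = zt, result in the tool frame"""
    c,d=ray(w,u,v);c=totool(c,s);d=np.array(s["tool_rot"]).T@d;return c+d*(zt-c[2])/d[2]
E
python3 - <<'E'
from h import *
import cv2
w=dict(np.load("w4.npz"));s=observe();g=cv2.cvtColor(w["pixels"],cv2.COLOR_RGB2HSV)
za=.0105
for v in range(115,250,22):
    r=w["pixels"][v].astype(float).mean(-1);sat=g[v,:,1].astype(int)
    ok=np.nonzero(sat[270:375]<40)[0]+270;a,b=ok.min(),ok.max()
    pa,pb=planeT(w,s,a,v,za),planeT(w,s,b,v,za);print(v,a,b,np.round((pa+pb)/2*1000,1),"w %.1f"%((pb-pa)[1]*1000))
print("tip",np.round(planeT(w,s,320,98,za-.005)*1000,1),"shoulder top",np.round(planeT(w,s,320,248,za-.014)*1000,1))
plan([.5214,.0642,.16],26.4,turn=8)
E
```

```text
115 293 347 [71.7  0.6 10.5] w 17.3
137 293 347 [64.8  0.6 10.5] w 17.6
159 293 346 [57.7  0.5 10.5] w 17.5
181 293 345 [50.4  0.3 10.5] w 17.5
203 293 345 [42.9  0.4 10.5] w 17.8
225 294 344 [35.1  0.4 10.5] w 17.4
247 292 349 [27.1  0.9 10.5] w 20.1
tip [76.7  0.6  5.5] shoulder top [31.4  0.6 -3.5]
pos [0.3879 0.2692 0.1361] yaw 133.80 | local total [-0.2404 -0.0455 -0.0238] turn 107.40 q6~84 | 14 x [-0.0157,0.0128,-0.0017,7.67]
```

In the tool's units: -0.024 m is -0.48, -0.0045 m is -0.09.

```bash

python3 -m creep '{"steps": [[-0.48,-0.09,-0.06,0,0.02],[-0.48,-0.09,-0.06,0,0.02],[-0.48,-0.09,-0.06,0,0.02],[-0.48,-0.09,-0.06,0,0.02],[-0.48,-0.09,-0.06,0,0.02],[-0.48,-0.09,-0.06,0,0.02],[-0.48,-0.09,-0.06,0,0.02],[-0.48,-0.09,-0.06,0,0.02],[-0.48,-0.09,0,0,0.02],[-0.48,-0.09,0,0,0.02]]}'
python3 -m creep '{"steps": [[0,0,0,0.0663,0.02],[0,0,0,0.0663,0.02],[0,0,0,0.0663,0.02],[0,0,0,0.0663,0.02],[0,0,0,0.0663,0.02],[0,0,0,0.0663,0.02],[0,0,0,0.0663,0.02],[0,0,0,0.0663,0.02],[0,0,0,0.0663,0.02],[0,0,0,0.0663,0.02]]}' >/dev/null
python3 -m creep '{"steps": [[0,0,0,0.0663,0.02],[0,0,0,0.0663,0.02],[0,0,0,0.0663,0.02],[0,0,0,0.0663,0.02],[0,0,0,0,0.02],[0,0,0,0,0.02]]}' 
python3 - <<'E'
from h import *
w=get_image("wrist");np.savez("w5.npz",**w)
import cv2;cv2.imwrite("pics/w5.png",w["pixels"][...,::-1])
plan([.5214,.0642,.0705],26.4,turn=8)
E
```

```text
time_s: 8.95
position: [0.5212, 0.0638, 0.1577]
tool_rot: [[-0.692, 0.722, -0.003], [0.722, 0.692, 0.0], [0.002, -0.002, -1.0]]
ft_force: [-0.0, 0.9, -1.5]
grip_width: 0.0266
gripper_force: 69.4
time_s: 10.55
position: [0.5209, 0.0647, 0.1582]
tool_rot: [[0.886, 0.463, -0.002], [0.463, -0.886, 0.0], [-0.002, -0.001, -1.0]]
ft_force: [0.7, 0.3, -2.1]
grip_width: 0.0269
gripper_force: 69.2
pos [0.521  0.0648 0.1585] yaw 27.59 | local total [0.0002 0.0007 0.088 ] turn 1.19 q6~58 | 3 x [0.0001,0.0002,0.0293,0.40]
```

View pics/w5.png

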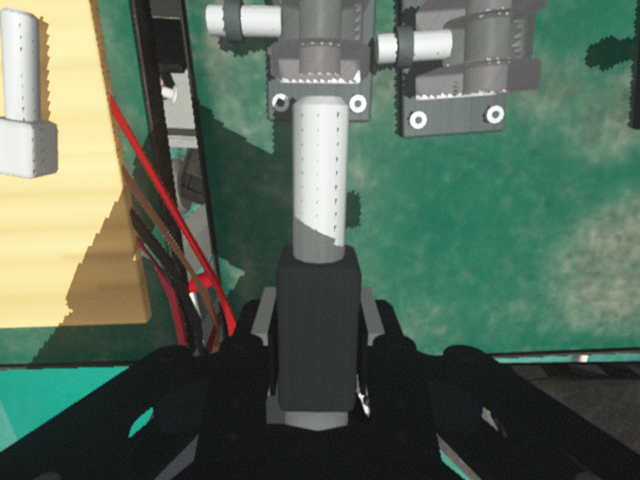

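Bracket a is straight ahead, with its near screws at (281,103) and (357,103) and its fork front at about row 80. Bracket b is at (455,60). I'll lower to bore height, keeping about a 13 mm gap, and measure there.

In the tool's units: 0.03 m is 0.6, 0.028 m is 0.56, 0.4 degrees / 114.5916 = 0.0035.

```bash

python3 -m creep '{"steps": [[0,0,0.6,0,0.02],[0,0,0.6,0,0.02],[0,0.01,0.56,0.0035,0.02],[0,0,0,0,0.02],[0,0,0,0,0.02]]}'
python3 - <<'E'
from h import *
w=get_image("wrist");np.savez("w6.npz",**w)
import cv2;cv2.imwrite("pics/w6.png",cv2.resize(w["pixels"][0:300,170:470,::-1],None,fx=2,fy=2))
E
```

```text
time_s: 11.1
position: [0.5218, 0.0643, 0.0717]
tool_rot: [[0.89, 0.455, -0.0], [0.455, -0.89, 0.0], [-0.0, -0.0, -1.0]]
ft_force: [0.3, 0.3, -1.3]
grip_width: 0.0269
gripper_force: 74.1
```

View pics/w6.png

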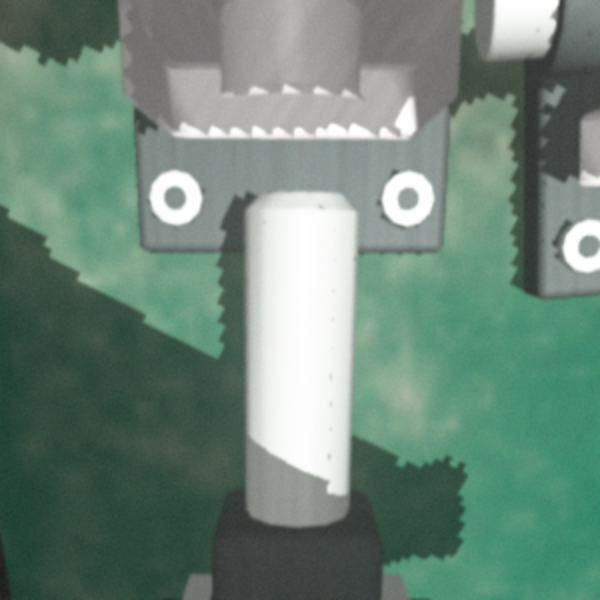

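The enlarged crop shows both near screws clearly, at full-image (257.5,99) and (374,99.5). The shaft tip is centred at column 320.5, slightly right of their midpoint. I'll compute the offset in the tool frame.

```bash
cat >> h.py <<'E'
def ring(w,u,v,r=16):
    """centre of the bright screw ring near (u,v)"""
    import cv2
    g=cv2.cvtColor(w["pixels"],cv2.COLOR_RGB2GRAY)[v-r:v+r+1,u-r:u+r+1]
    m=(g>190).astype(np.uint8);n,l,st,ce=cv2.connectedComponentsWithStats(m)
    i=1+np.argmax(st[1:,4]);x,y,ww,hh,_=st[i];return u-r+x+(ww-1)/2,v-r+y+(hh-1)/2,ww,hh
def align(w,s,s1,s2,ygauge=.0005,hold=.117):
    """s1 left, s2 right near screw pixels; tells how to shift/turn in tool axes"""
    A=ring(w,*s1);B=ring(w,*s2);zt=s["position"][2]-.020
    a,b=planeT(w,s,*A[:2],zt),planeT(w,s,*B[:2],zt)   # tool y grows to image right
    d=b-a;ang=np.degrees(np.arctan2(-d[0],d[1]));mid=(a+b)/2   # turn needed about tool z
    th=np.radians(ang);X=np.array([np.cos(th),np.sin(th)])      # bracket x in tool axes
    mouth=mid[:2]+X*(.0370-.025)
    W=np.array(s["position"])+np.array(s["tool_rot"])@np.array([*mouth,0])
    print("screws",np.round(A,1),np.round(B,1),"span %.1f"%(np.linalg.norm(d)*1000),"turn %.2f"%ang,"mouth tool",np.round(mouth*1000,1),"world",np.round(W,4))
    return mouth,ang
E
python3 - <<'E'
from h import *
w=dict(np.load("w6.npz"));s=observe()
align(w,s,(257,99),(374,99))
w5=dict(np.load("w5.npz"));
for v in (110,130,150,170,200,220):
    r=w["pixels"][v,290:352].astype(int);hs=r.max(-1)-r.min(-1)
    ok=np.nonzero(hs<18)[0]+290;a,b=ok.min(),ok.max()
    print(v,a,b,np.round(planeT(w,s,(a+b)/2,v,.0105)*1000,1))
P=cloud(w)
for v in range(60,100,4):print(v,np.round(totool(P[v,345],s)*1000,1),end=" ")
E
```

```text
screws [257.5  98.5  26.   28. ] [373.5  98.5  26.   28. ] span 47.6 turn -0.05 mouth tool [90.5  0.2] world [0.6029 0.1052 0.0725]
110 290 351 [73.6  2.1 10.5]
130 290 347 [67.5  1.5 10.5]
150 292 347 [61.3  1.8 10.5]
170 292 346 [54.9  1.7 10.5]
200 292 345 [44.9  1.5 10.5]
220 292 345 [38.   1.6 10.5]
60 [93.6 12.4 57.1] 64 [92.2 12.4 58. ] 68 [90.6 12.4 57.5] 72 [89.2 12.6 58.8] 76 [87.6 12.6 58.6] 80 [86.1 12.7 59.6] 84 [84.4 12.6 57.4] 88 [82.9 12.7 58.4] 92 [81.3 12.7 58.4] 96 [79.7 12.7 57.8]
```

```bash
cat >> h.py <<'E'
def snap(name):
    """settled picture with its state"""
    import cv2
    w=get_image("wrist");s=observe();np.savez(name+".npz",**w);cv2.imwrite(f"pics/{name}.png",w["pixels"][...,::-1]);return w,s
def shaft(w,s,rows,lo=280,hi=360,za=.0105):
    """mid-line of the held shaft by its strongest edges (tool frame, mm)"""
    import cv2
    g=cv2.GaussianBlur(cv2.cvtColor(w["pixels"],cv2.COLOR_RGB2LAB)[...,1],(3,3),0).astype(float)
    for v in rows:
        e=np.abs(np.gradient(g[v-2:v+3].mean(0)));c=(lo+hi)//2
        a=lo+np.argmax(e[lo:c-10]);b=c+10+np.argmax(e[c+10:hi])
        p=planeT(w,s,(a+b)/2,v,za);print("row",v,a,b,np.round(p[:2]*1000,1),end="; ")
    print()
E
python3 - <<'E'
from h import *
w,s=snap("w7");print(np.round(s["position"],4),np.round(s["tool_rot"],4).tolist(),np.round(s["ft_force"],1))
align(w,s,(257,99),(374,99))
shaft(w,s,(130,150,170,200,220,240))
E=w["extrinsics"];R=np.array(s["tool_rot"])
print("cam in tool",np.round(totool(-E[:3,:3].T@E[:3,3],s),4))
E
```

```text
[0.5223 0.0642 0.0727] [[0.8905, 0.4549, 0.0024], [0.4549, -0.8905, -0.0003], [0.0021, 0.0014, -1.0]] [ 0.6 -0.2 -2.4]
screws [257.   99.5  27.   28. ] [372.5 100.   26.   27. ] span 47.7 turn 0.19 mouth tool [90.3  0.2] world [0.6029 0.1052 0.0729]
row 130 292 348 [67.8  2.2]; row 150 292 348 [61.6  2.2]; row 170 280 347 [55.1  0.1]; row 200 292 346 [45.1  1.9]; row 220 292 345 [38.1  1.7]; row 240 292 345 [31.   1.7]; 
cam in tool [ 0.0727  0.0015 -0.1207]
```

The manual's scale: shifts go in shares of 50 mm and turns go in shares of 2 rad. Converting my numbers, -0.0014 m is -0.028, 0.001 m is 0.02, -0.5 degrees / 114.5916 = -0.0044.

```bash

python3 -m creep '{"steps": [[0,-0.028,0.02,-0.0044,0.02],[0,0,0,0,0.02],[0,0,0,0,0.02]]}'
python3 - <<'E'
from h import *
zs=[];S=[]
for i in range(3):
    w,s=snap("w8");P=cloud(w);zs.append([s["position"][2],np.nanmedian(P[125:235,315:326,2]),np.nanmedian(P[105:122,270:290,2]),np.nanmedian(P[290:360,300:340,2])])
print(np.round(zs,4))
align(w,s,(257,99),(374,99));shaft(w,s,(115,130,150,200,220,240))
E
```

```text
time_s: 11.5
position: [0.5211, 0.0656, 0.0708]
tool_rot: [[0.887, 0.462, 0.001], [0.462, -0.887, -0.0], [0.001, 0.0, -1.0]]
ft_force: [-0.1, 0.3, -2.0]
grip_width: 0.0267
gripper_force: 74.2
[[0.0707 0.0695 0.0146 0.0748]
 [0.0706 0.0695 0.0146 0.0746]
 [0.0705 0.0693 0.0145 0.0745]]
screws [261.   97.5  25.   28. ] [378.   99.5  25.   28. ] span 47.8 turn 0.89 mouth tool [90.9  2.4] world [0.6027 0.1054 0.0705]
row 115 280 342 [72.5 -0.6]; row 130 292 348 [67.9  2.2]; row 150 292 348 [61.6  2.3]; row 200 292 346 [45.1  2. ]; row 220 292 345 [38.1  1.8]; row 240 292 345 [31.   1.8];
```

```bash

python3 -m creep '{"steps": [[0.2,0.0028,0,0,0.02],[0.12,0.002,0,0,0.02],[0.1,0,0,0,0.02],[0.08,0.002,0,0,0.02],[0,0,0,0,0.02]]}'
python3 -m creep '{"steps": [[0.16,0.002,0,0,0.02],[0.16,0.002,0,0,0.02],[0.16,0.002,0,0,0.02],[0.16,0.002,0,0,0.02],[0,0,0,0,0.02]]}'
python3 - <<'E'
from h import *
for i in range(3):
    s=observe();print(np.round(s["position"],4),np.round(np.array(s["tool_rot"]).T@s["ft_force"],1),np.round(s["wrist_torque"],2))
E
```

```text
time_s: 12.15
position: [0.5437, 0.077, 0.0702]
tool_rot: [[0.887, 0.462, 0.0], [0.462, -0.887, 0.0], [0.0, 0.0, -1.0]]
ft_force: [-0.4, -0.2, -2.5]
grip_width: 0.0266
gripper_force: 74.2
time_s: 12.65
position: [0.5728, 0.0916, 0.0703]
tool_rot: [[0.887, 0.462, 0.001], [0.462, -0.887, 0.0], [0.001, 0.0, -1.0]]
ft_force: [0.5, 0.1, -2.7]
grip_width: 0.0266
gripper_force: 74.2
[0.5728 0.0916 0.0703] [0.5 0.1 2.7] [0.   0.02 0.02]
[0.5728 0.0916 0.0703] [0.5 0.1 2.7] [0.   0.02 0.02]
[0.5728 0.0916 0.0703] [0.5 0.1 2.7] [0.   0.02 0.02]
```

```bash

python3 -m creep '{"steps": [[0.06,0,0,0,0.02],[0,0,0,0,0.02]]}' | grep -E "pos|ft"
python3 -m creep '{"steps": [[0.02,0,0,0,0.02],[0.02,0,0,0,0.02],[0,0,0,0,0.02]]}' | grep -E "pos|ft"
python3 -m creep '{"steps": [[0.02,0,0,0,0.02],[0,0,0,0,0.02]]}' | grep -E "pos|ft"
```

```text
position: [0.5746, 0.0927, 0.0703]
ft_force: [0.9, 0.6, -2.5]
position: [0.5763, 0.0935, 0.0704]
ft_force: [-0.8, -1.1, -2.5]
position: [0.5772, 0.094, 0.0704]
ft_force: [-0.7, 0.3, -1.8]
```

In the tool's units: 0.001 m is 0.02.

```bash

python3 -m creep '{"steps": [[0.02,0,0,0,0.02],[0,0,0,0,0.02]]}' | grep -E "pos|ft"
python3 -m creep '{"steps": [[0.02,0,0,0,0.02],[0,0,0,0,0.02]]}' | grep -E "pos|ft"
python3 -m creep '{"steps": [[0.01,0,0,0,0.02],[0,0,0,0,0.02]]}' | grep -E "pos|ft"
```

```text
position: [0.5781, 0.0945, 0.0703]
ft_force: [-0.4, -0.0, -1.9]
position: [0.5789, 0.0949, 0.0703]
ft_force: [-0.6, -0.4, -2.4]
position: [0.579, 0.0949, 0.0703]
ft_force: [-3.8, -2.4, 0.0]
```

The handle has met the fork with about 4.5 N, and the go end is fully home. I'll withdraw it and flip the gauge.

In the tool's units: -0.012 m is -0.24, -0.01 m is -0.2, -8 degrees / 114.5916 = -0.0698.

```bash

python3 -m creep '{"steps": [[-0.08,0,0,0,0.02],[-0.2,0,0,0,0.02],[-0.24,0,0,0,0.02],[-0.24,0,0,0,0.02],[-0.24,0,0,0,0.02],[-0.2,0,0,0,0.02],[-0.2,0,0,-0.0323,0.02],[0,0,0,-0.0698,0.02],[0,0,0,-0.0698,0.02],[0,0,0,-0.0698,0.02]]}' |grep -E "ft"
python3 -m creep '{"steps": [[0,0,0,-0.0698,0.02],[0,0,0,-0.0698,0.02],[0,0,0,-0.0698,0.02],[0,0,0,-0.0698,0.02],[0,0,0,-0.0698,0.02],[0,0,0,-0.0698,0.02],[0,0,0,-0.0698,0.02],[0,0,0,-0.0698,0.02],[0,0,0,-0.0698,0.02],[0,0,0,-0.0698,0.02]]}' |grep ft
python3 -m creep '{"steps": [[0,0,0,-0.0698,0.02],[0,0,0,-0.0698,0.02],[0,0,0,-0.0698,0.02],[0,0,0,-0.0698,0.02],[0,0,0,-0.0698,0.02],[0,0,0,-0.0698,0.02],[0,0,0,-0.0698,0.02],[0,0,0,-0.0698,0.02],[0,0,0,-0.0698,0.02],[0,0,0,0,0.02]]}'
python3 - <<'E'
from h import *
plan([.5461,.0754,.0704],207.3)
E
```

```text
ft_force: [-0.7, -0.3, -2.9]
ft_force: [-0.5, 0.2, -2.5]
time_s: 16.95
position: [0.517, 0.0627, 0.0704]
tool_rot: [[-0.889, -0.458, 0.0], [-0.458, 0.889, 0.0], [-0.0, -0.0, -1.0]]
ft_force: [-0.3, -0.3, -2.4]
grip_width: 0.0269
gripper_force: 74.4
pos [0.517  0.0627 0.0704] yaw -152.73 | local total [-0.0317 -0.002   0.    ] turn -0.03 q6~-123 | 2 x [-0.0158,-0.0010,0.0000,-0.02]
```

The pads grip the flats symmetrically, so the gauge axis must pass through tool y=0. The 1–2 mm sideways reading is therefore camera bias, and the TCP already lies on the bore line. I can go straight in.

In the tool's units: -0.015 m is -0.3, -0.012 m is -0.24.

```bash

python3 -m creep '{"steps": [[-0.2,0,0,0,0.02],[-0.3,0,0,0,0.02],[-0.24,0,0,0,0.02],[-0.1,0,0,0,0.02],[0,0,0,0,0.02]]}' | grep -E "pos|ft"
python3 -m creep '{"steps": [[-0.04,0,0,0,0.02],[-0.02,0,0,0,0.02],[0,0,0,0,0.02]]}' | grep -E "pos|ft"
python3 - <<'E'
from h import *
w,s=snap("w9")
E
```

```text
position: [0.5551, 0.0823, 0.0702]
ft_force: [-0.2, -0.7, -1.8]
position: [0.5572, 0.0833, 0.0704]
ft_force: [0.7, -0.1, -2.3]
```

In the tool's units: -0.001 m is -0.02.

```bash
python3 -m creep '{"steps": [[-0.02,0,0,0,0.02],[0,0,0,0,0.02]]}' | grep -E "pos|ft"
python3 -m creep '{"steps": [[-0.02,0,0,0,0.02],[0,0,0,0,0.02]]}' | grep -E "pos|ft"
```

```text
position: [0.5582, 0.0838, 0.0704]
ft_force: [0.3, -0.2, -3.3]
position: [0.5589, 0.0842, 0.0702]
ft_force: [-1.5, -1.3, -0.9]
```

In the tool's units: -0.0005 m is -0.01.

```bash
python3 -m creep '{"steps": [[-0.01,0,0,0,0.02],[0,0,0,0,0.02]]}' | grep -E "pos|ft"
python3 -m creep '{"steps": [[-0.01,0,0,0,0.02],[0,0,0,0,0.02],[0,0,0,0,0.02]]}' | grep -E "pos|ft"
```

```text
position: [0.5589, 0.0843, 0.0702]
ft_force: [-4.8, -3.4, 0.3]
position: [0.559, 0.0843, 0.0702]
ft_force: [-6.2, -4.0, 2.0]
```

The no-go end seats on the mouth with 7.4 N and doesn't enter. This also fixes the grip offset: the shoulder is 26.7 mm ahead of the TCP. Next I move to bracket b.

```bash

python3 -m creep '{"steps": [[0.08,0,0,0,0.02],[0.2,0,0,0,0.02],[0.24,0,0,0,0.02],[0.24,0,0,0,0.02],[0.24,0,0,0,0.02],[0.046,-0.37,0,0,0.02],[0.046,-0.37,0,0,0.02],[0.046,-0.37,0,0,0.02],[0.046,-0.37,0,0,0.02],[0.046,-0.37,0,0,0.02]]}' |grep -E "pos|ft"
python3 -m creep '{"steps": [[0,0,0,0.0698,0.02],[0,0,0,0.0698,0.02],[0,0,0,0.0698,0.02],[0,0,0,0.0698,0.02],[0,0,0,0.0698,0.02],[0,0,0,0.0698,0.02],[0,0,0,0.0698,0.02],[0,0,0,0.0698,0.02],[0,0,0,0.0698,0.02],[0,0,0,0.0698,0.02]]}' |grep ft
python3 -m creep '{"steps": [[0,0,0,0.0698,0.02],[0,0,0,0.0698,0.02],[0,0,0,0.0698,0.02],[0,0,0,0.0698,0.02],[0,0,0,0.0698,0.02],[0,0,0,0.0698,0.02],[0,0,0,0.0698,0.02],[0,0,0,0.0698,0.02],[0,0,0,0.0698,0.02],[0,0,0,0.0698,0.02]]}' |grep ft
python3 -m creep '{"steps": [[0,0,0,0.0698,0.02],[0,0,0,0.0637,0.02],[0,0,0,0,0.02],[0,0,0,0,0.02]]}'
python3 - <<'E'
from h import *
plan([.5568,-.0197,.0704],32)
w,s=snap("w10")
E
```

```text
position: [0.5477, -0.0267, 0.0704]
ft_force: [1.3, 0.1, -2.1]
ft_force: [-0.7, -0.2, -2.3]
ft_force: [-0.1, 0.2, -2.6]
time_s: 22.1
position: [0.5476, -0.026, 0.0703]
tool_rot: [[0.847, 0.531, 0.0], [0.531, -0.847, 0.0], [0.0, -0.0, -1.0]]
ft_force: [0.5, -0.8, -2.4]
grip_width: 0.0264
gripper_force: 74.3
pos [ 0.5476 -0.026   0.0703] yaw 32.09 | local total [ 0.0111 -0.0004 -0.0001] turn 0.09 q6~43 | 1 x [0.0111,-0.0004,-0.0001,0.09]
```

View pics/w10.png

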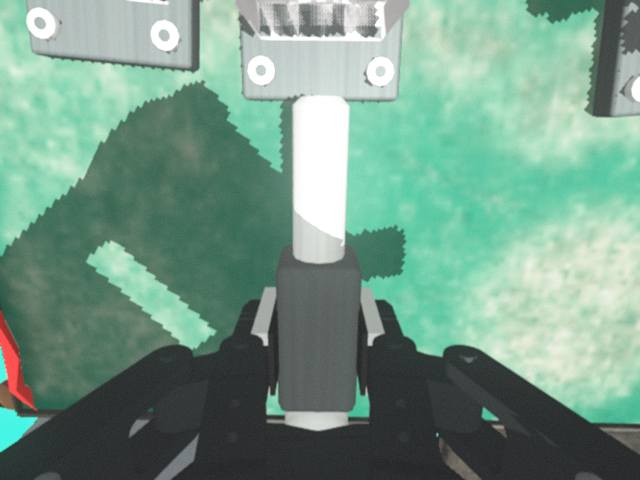

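Bracket b is square ahead, with its near screws at (260,71) and (380,72) and the go tip at (320,100).

In the tool's units: 0.01 m is 0.2, -0.0004 m is -0.008.

```bash

python3 -m creep '{"steps": [[0.2,-0.008,0,0,0.02],[0,0,0,0,0.02],[0,0,0,0,0.02]]}' | grep pos
python3 - <<'E'
from h import *
w=dict(np.load("w10.npz"));s=observe()
w,s=snap("w11");print(np.round(s["position"],4))
align(w,s,(260,100),(377,100));shaft(w,s,(130,150,200,220,240))
E
```

```text
position: [0.5561, -0.0198, 0.0702]
[ 0.5559 -0.0199  0.0702]
screws [261.5 100.   30.   33. ] [377. 100.  33.  33.] span 47.1 turn -0.06 mouth tool [90.4  2. ] world [0.6337 0.0263 0.0702]
row 130 292 348 [68.   2.2]; row 150 292 348 [61.7  2.2]; row 200 292 346 [45.2  1.9]; row 220 292 345 [38.2  1.8]; row 240 292 345 [31.1  1.8];
```

```bash
sed -i 's/def ring(w,u,v,r=16)/def ring(w,u,v,r=18,th=None)/; s/m=(g>190)/m=(g>(th or TH))/; 1a TH=190' h.py
python3 - <<'E'
import h; from h import *
w=dict(np.load("w11.npz"));s=observe()
for t in (215,230,243):
    h.TH=t;align(w,s,(260,100),(377,100))
E
```

```text
screws [263.5  97.5  28.   30. ] [377. 100.  37.  37.] span 46.3 turn 1.14 mouth tool [90.9  2.7] world [0.6344 0.026  0.0702]
screws [263.5  97.5  28.   28. ] [380.5  98.   28.   29. ] span 47.7 turn 0.18 mouth tool [91.3  3.2] world [0.635  0.0257 0.0702]
screws [263.   97.5  27.   28. ] [380.5  98.5  26.   28. ] span 47.9 turn 0.41 mouth tool [91.2  3.2] world [0.6349 0.0257 0.0702]
```

In the tool's units: 0.006 m is 0.12, 0.001 m is 0.02, -0.2 degrees / 114.5916 = -0.0017.

```bash

python3 -m creep '{"steps": [[0.12,0.02,0,-0.0017,0.02],[0.12,0,0,0,0.02],[0.1,0,0,0,0.02],[0.06,0,0,0,0.02],[0,0,0,0,0.02]]}' | grep -E "pos|ft"
python3 -m creep '{"steps": [[0.1,0,0,0,0.02],[0,0,0,0,0.02]]}' | grep -E "pos|ft"
python3 -m creep '{"steps": [[0.14,0,0,0,0.02],[0.16,0,0,0,0.02],[0,0,0,0,0.02]]}' | grep -E "pos|ft"

```

```text
position: [0.5736, -0.01, 0.0703]
ft_force: [0.1, 0.1, -2.6]
position: [0.578, -0.0074, 0.0704]
ft_force: [-0.3, 0.5, -2.2]
position: [0.5912, 0.0009, 0.0704]
ft_force: [0.1, -0.5, -2.7]
```

In the tool's units: 0.007 m is 0.14, 0.004 m is 0.08.

```bash

python3 -m creep '{"steps": [[0.14,0,0,0,0.02],[0.14,0,0,0,0.02],[0.08,0,0,0,0.02],[0,0,0,0,0.02]]}' | grep -E "pos|ft"
python3 -m creep '{"steps": [[0.04,0,0,0,0.02],[0.02,0,0,0,0.02],[0,0,0,0,0.02]]}' | grep -E "pos|ft"
python3 -m creep '{"steps": [[0.02,0,0,0,0.02],[0,0,0,0,0.02]]}' | grep -E "pos|ft"

```

```text
position: [0.606, 0.0103, 0.0702]
ft_force: [0.4, 0.4, -2.5]
position: [0.6081, 0.0115, 0.0704]
ft_force: [0.5, 0.9, -2.3]
position: [0.6089, 0.0121, 0.0703]
ft_force: [-0.1, -0.3, -2.1]
```

In the tool's units: 0.001 m is 0.02.

```bash

python3 -m creep '{"steps": [[0.02,0,0,0,0.02],[0,0,0,0,0.02]]}' | grep -E "pos|ft"
python3 -m creep '{"steps": [[0.02,0,0,0,0.02],[0,0,0,0,0.02]]}' | grep -E "pos|ft"
python3 -m creep '{"steps": [[0.01,0,0,0,0.02],[0,0,0,0,0.02]]}' | grep -E "pos|ft"

```

```text
position: [0.6098, 0.0126, 0.0704]
ft_force: [-0.5, 0.0, -2.4]
position: [0.6107, 0.0132, 0.0703]
ft_force: [-0.2, -0.8, -3.0]
position: [0.6111, 0.0134, 0.0703]
ft_force: [0.1, -0.3, -2.1]
```

In the tool's units: 0.0007 m is 0.014.

```bash

python3 -m creep '{"steps": [[0.014,0,0,0,0.02],[0,0,0,0,0.02]]}' | grep -E "pos|ft"
python3 -m creep '{"steps": [[0.01,0,0,0,0.02],[0,0,0,0,0.02]]}' | grep -E "pos|ft"
python3 -m creep '{"steps": [[0.01,0,0,0,0.02],[0,0,0,0,0.02]]}' | grep -E "pos|ft"

```

```text
position: [0.6117, 0.0138, 0.0703]
ft_force: [-0.0, -0.7, -2.3]
position: [0.6118, 0.0139, 0.0703]
ft_force: [-1.6, -1.7, -1.8]
position: [0.6118, 0.0139, 0.0703]
ft_force: [-5.3, -2.7, -0.3]
```

Bracket b's go end is home at 6 N. I'll withdraw, flip the gauge and do the no-go press.

In the tool's units: -0.012 m is -0.24, -0.01 m is -0.2, -8 degrees / 114.5916 = -0.0698.

```bash

python3 -m creep '{"steps": [[-0.08,0,0,0,0.02],[-0.2,0,0,0,0.02],[-0.24,0,0,0,0.02],[-0.24,0,0,0,0.02],[-0.24,0,0,0,0.02],[-0.2,0,0,0,0.02],[-0.2,0,0,-0.0349,0.02],[0,0,0,-0.0698,0.02],[0,0,0,-0.0698,0.02],[0,0,0,-0.0698,0.02]]}' |grep -E "ft"
python3 -m creep '{"steps": [[0,0,0,-0.0698,0.02],[0,0,0,-0.0698,0.02],[0,0,0,-0.0698,0.02],[0,0,0,-0.0698,0.02],[0,0,0,-0.0698,0.02],[0,0,0,-0.0698,0.02],[0,0,0,-0.0698,0.02],[0,0,0,-0.0698,0.02],[0,0,0,-0.0698,0.02],[0,0,0,-0.0698,0.02]]}' |grep ft
python3 -m creep '{"steps": [[0,0,0,-0.0698,0.02],[0,0,0,-0.0698,0.02],[0,0,0,-0.0698,0.02],[0,0,0,-0.0698,0.02],[0,0,0,-0.0698,0.02],[0,0,0,-0.0698,0.02],[0,0,0,-0.0698,0.02],[0,0,0,-0.0698,0.02],[0,0,0,-0.0698,0.02],[0,0,0,0,0.02]]}' | grep -vE time
python3 - <<'E'
from h import *
X=np.array([np.cos(np.radians(32.3)),np.sin(np.radians(32.3))]);p=np.array([.6118,.0139])-X*.028
plan([*p,.0703],212.3)
E
```

```text
ft_force: [0.5, 0.5, -2.2]
ft_force: [-0.4, -0.8, -1.7]
position: [0.5529, -0.0231, 0.0704]
tool_rot: [[-0.847, -0.532, 0.0], [-0.532, 0.847, 0.0], [-0.0, -0.0, -1.0]]
ft_force: [0.4, -0.0, -2.9]
grip_width: 0.0269
gripper_force: 74.4
pos [ 0.5529 -0.0231  0.0704] yaw -147.83 | local total [-0.0415 -0.0001  0.0001] turn -0.13 q6~-137 | 2 x [-0.0208,-0.0001,0.0001,-0.07]
```

In the tool's units: -0.014 m is -0.28, -0.012 m is -0.24.

```bash

python3 -m creep '{"steps": [[-0.2,0,0,0,0.02],[-0.28,0,0,0,0.02],[-0.24,0,0,0,0.02],[-0.11,0,0,0,0.02],[0,0,0,0,0.02]]}' | grep -E "pos|ft"
python3 -m creep '{"steps": [[-0.04,0,0,0,0.02],[-0.02,0,0,0,0.02],[0,0,0,0,0.02]]}' | grep -E "pos|ft"
python3 -m creep '{"steps": [[-0.02,0,0,0,0.02],[0,0,0,0,0.02]]}' | grep -E "pos|ft"
python3 -m creep '{"steps": [[-0.014,0,0,0,0.02],[0,0,0,0,0.02]]}' | grep -E "pos|ft"
```

```text
position: [0.5888, -0.0004, 0.0702]
ft_force: [-0.2, 0.2, -2.6]
position: [0.5908, 0.0006, 0.0704]
ft_force: [-0.3, 0.3, -1.5]
position: [0.5917, 0.0012, 0.0703]
ft_force: [-0.6, 0.1, -2.9]
position: [0.5924, 0.0017, 0.0704]
ft_force: [0.3, 0.8, -1.5]
```

In the tool's units: -0.0007 m is -0.014.

```bash

python3 -m creep '{"steps": [[-0.014,0,0,0,0.02],[0,0,0,0,0.02]]}' | grep -E "pos|ft"
python3 -m creep '{"steps": [[-0.012,0,0,0,0.02],[0,0,0,0,0.02]]}' | grep -E "pos|ft"
python3 -m creep '{"steps": [[-0.01,0,0,0,0.02],[0,0,0,0,0.02],[0,0,0,0,0.02]]}' | grep -E "pos|ft"
```

```text
position: [0.5926, 0.0019, 0.0703]
ft_force: [-2.5, -2.6, -1.2]
position: [0.5926, 0.0019, 0.0703]
ft_force: [-6.3, -4.4, 0.0]
position: [0.5927, 0.0019, 0.0703]
ft_force: [-7.2, -5.6, 1.6]
```

Bracket b's no-go holds at 9 N. On to bracket c.

In the tool's units: -0.02 m is -0.4, 0.004 m is 0.08.

```bash

python3 -m creep '{"steps": [[0.08,0,0,0,0.02],[0.2,0,0,0,0.02],[0.3,0,0,0,0.02],[0.3,0,0,0,0.02],[0.32,0,0,0,0.02],[0,-0.4,0,0,0.02],[0,-0.4,0,0,0.02],[0,-0.4,0,0,0.02],[0,-0.4,0,0,0.02],[0,-0.4,0,0,0.02]]}' |grep -E "pos|ft"
python3 -m creep '{"steps": [[0,-0.4,0,0,0.02],[0,-0.4,0,0,0.02],[-0.02,-0.42,0,0,0.02],[0,0,0,0.0698,0.02],[0,0,0,0.0698,0.02],[0,0,0,0.0698,0.02],[0,0,0,0.0698,0.02],[0,0,0,0.0698,0.02],[0,0,0,0.0698,0.02],[0,0,0,0.0698,0.02]]}' |grep -E "pos|ft"
python3 -m creep '{"steps": [[0,0,0,0.0698,0.02],[0,0,0,0.0698,0.02],[0,0,0,0.0698,0.02],[0,0,0,0.0698,0.02],[0,0,0,0.0698,0.02],[0,0,0,0.0698,0.02],[0,0,0,0.0698,0.02],[0,0,0,0.0698,0.02],[0,0,0,0.0698,0.02],[0,0,0,0.0698,0.02]]}' |grep ft
python3 -m creep '{"steps": [[0,0,0,0.0698,0.02],[0,0,0,0.0698,0.02],[0,0,0,0.0698,0.02],[0,0,0,0.0698,0.02],[0,0,0,0.0672,0.02],[0,0,0,0,0.02],[0,0,0,0,0.02]]}'
python3 - <<'E'
from h import *
X=np.array([np.cos(np.radians(36.5)),np.sin(np.radians(36.5))]);p=np.array([.7113,-.1048])-X*.0907
plan([*p,.0703],36.5)
E
```

```text
position: [0.5962, -0.1148, 0.0703]
ft_force: [-0.3, -0.8, -2.9]
position: [0.629, -0.1652, 0.0702]
ft_force: [0.2, 0.1, -2.0]
ft_force: [1.3, 0.1, -2.0]
time_s: 34.2
position: [0.6292, -0.1652, 0.0703]
tool_rot: [[0.803, 0.596, 0.0], [0.596, -0.803, 0.0], [0.0, -0.0, -1.0]]
ft_force: [-0.5, 0.5, -3.2]
grip_width: 0.0267
gripper_force: 74.3
pos [ 0.6292 -0.1652  0.0703] yaw 36.61 | local total [ 0.0112  0.0003 -0.    ] turn 0.11 q6~28 | 1 x [0.0112,0.0003,-0.0000,0.11]
```

In the tool's units: 0.01 m is 0.2, 0.0003 m is 0.006.

```bash

python3 -m creep '{"steps": [[0.2,0.006,0,0,0.02],[0,0,0,0,0.02],[0,0,0,0,0.02]]}' | grep pos
python3 - <<'E'
import h; from h import *
w,s=snap("w12");print(np.round(s["position"],4))
for t in (190,215,230,243):
    h.TH=t;align(w,s,(262,100),(379,100))
shaft(w,s,(130,150,200,220,240))
E
```

```text
position: [0.6379, -0.1591, 0.0702]
[ 0.6377 -0.1592  0.0702]
screws [264.5 100.   32.   37. ] [379. 100.  37.  37.] span 46.7 turn -0.07 mouth tool [90.3  2.9] world [ 0.7121 -0.1079  0.0702]
screws [266.5 100.   28.   37. ] [379. 100.  37.  37.] span 45.9 turn -0.07 mouth tool [90.3  3.3] world [ 0.7123 -0.1082  0.0702]
screws [266.   97.5  25.   30. ] [382.5  97.5  28.   30. ] span 47.4 turn -0.07 mouth tool [91.3  4. ] world [ 0.7135 -0.1082  0.0702]
screws [266.   97.5  25.   28. ] [382.   97.5  27.   28. ] span 47.2 turn -0.07 mouth tool [91.3  3.9] world [ 0.7134 -0.1081  0.0702]
row 130 292 348 [67.9  2.1]; row 150 292 348 [61.6  2.1]; row 200 292 346 [45.1  1.8]; row 220 292 345 [38.2  1.7]; row 240 292 345 [31.   1.7];
```

In the tool's units: 0.0021 m is 0.042, -0.4 degrees / 114.5916 = -0.0035.

```bash

python3 -m creep '{"steps": [[0,0.042,0,-0.0035,0.02],[0,0,0,0,0.02],[0,0,0,0,0.02]]}' | grep -E "pos|ft"
python3 - <<'E'
import h; from h import *
w,s=snap("w13");h.TH=238
align(w,s,(260,98),(377,98))
E
python3 -m creep '{"steps": [[0.14,0,0,0,0.02],[0.12,0,0,0,0.02],[0.08,0,0,0,0.02],[0,0,0,0,0.02]]}' | grep -E "pos|ft"

```

```text
position: [0.6389, -0.1613, 0.0703]
ft_force: [-0.4, -0.2, -2.2]
screws [263.   95.5  23.   28. ] [378.   96.5  27.   30. ] span 46.8 turn 0.43 mouth tool [91.6  2.6] world [ 0.7138 -0.1085  0.0703]
position: [0.653, -0.1503, 0.0702]
ft_force: [-0.2, 0.8, -2.1]
```

In the tool's units: 0.005 m is 0.1.

```bash

python3 -m creep '{"steps": [[0.1,0,0,0,0.02],[0.1,0,0,0,0.02],[0,0,0,0,0.02]]}' | grep -E "pos|ft"
python3 -m creep '{"steps": [[0.14,0,0,0,0.02],[0.16,0,0,0,0.02],[0.14,0,0,0,0.02],[0.14,0,0,0,0.02],[0,0,0,0,0.02]]}' | grep -E "pos|ft"
python3 -m creep '{"steps": [[0.06,0,0,0,0.02],[0.02,0,0,0,0.02],[0.02,0,0,0,0.02],[0,0,0,0,0.02]]}' | grep -E "pos|ft"

```

```text
position: [0.661, -0.1445, 0.0703]
ft_force: [0.3, 0.4, -2.4]
position: [0.6844, -0.1267, 0.0702]
ft_force: [-0.3, 0.8, -3.2]
position: [0.6877, -0.1246, 0.0704]
ft_force: [0.0, 0.2, -3.0]
```

In the tool's units: 0.001 m is 0.02.

```bash

python3 -m creep '{"steps": [[0.02,0,0,0,0.02],[0.02,0,0,0,0.02],[0,0,0,0,0.02]]}' | grep -E "pos|ft"
python3 -m creep '{"steps": [[0.02,0,0,0,0.02],[0,0,0,0,0.02]]}' | grep -E "pos|ft"
python3 -m creep '{"steps": [[0.014,0,0,0,0.02],[0,0,0,0,0.02]]}' | grep -E "pos|ft"

```

```text
position: [0.6894, -0.1233, 0.0704]
ft_force: [0.0, 0.3, -2.3]
position: [0.6902, -0.1227, 0.0703]
ft_force: [-0.1, -0.2, -2.2]
position: [0.6908, -0.1223, 0.0703]
ft_force: [-0.3, 0.1, -2.6]
```

In the tool's units: 0.0006 m is 0.012.

```bash

python3 -m creep '{"steps": [[0.012,0,0,0,0.02],[0,0,0,0,0.02]]}' | grep -E "pos|ft"
python3 -m creep '{"steps": [[0.01,0,0,0,0.02],[0,0,0,0,0.02]]}' | grep -E "pos|ft"

```

```text
position: [0.6912, -0.122, 0.0703]
ft_force: [0.4, 1.0, -2.6]
position: [0.6914, -0.1218, 0.0703]
ft_force: [-1.5, -1.0, -1.8]
```

In the tool's units: 0.0006 m is 0.012.

```bash

python3 -m creep '{"steps": [[0.012,0,0,0,0.02],[0,0,0,0,0.02]]}' | grep -E "pos|ft|rot"
python3 -m creep '{"steps": [[-0.08,0,0,0,0.02],[-0.2,0,0,0,0.02],[-0.24,0,0,0,0.02],[-0.24,0,0,0,0.02],[-0.24,0,0,0,0.02],[-0.2,0,0,0,0.02],[-0.2,0,0,-0.0349,0.02],[0,0,0,-0.0698,0.02],[0,0,0,-0.0698,0.02],[0,0,0,-0.0698,0.02]]}' |grep -E "ft"
python3 -m creep '{"steps": [[0,0,0,-0.0698,0.02],[0,0,0,-0.0698,0.02],[0,0,0,-0.0698,0.02],[0,0,0,-0.0698,0.02],[0,0,0,-0.0698,0.02],[0,0,0,-0.0698,0.02],[0,0,0,-0.0698,0.02],[0,0,0,-0.0698,0.02],[0,0,0,-0.0698,0.02],[0,0,0,-0.0698,0.02]]}' |grep ft
python3 -m creep '{"steps": [[0,0,0,-0.0698,0.02],[0,0,0,-0.0698,0.02],[0,0,0,-0.0698,0.02],[0,0,0,-0.0698,0.02],[0,0,0,-0.0698,0.02],[0,0,0,-0.0698,0.02],[0,0,0,-0.0698,0.02],[0,0,0,-0.0698,0.02],[0,0,0,-0.0698,0.02],[0,0,0,0,0.02]]}' | grep -vE time
python3 - <<'E'
from h import *
y=37.0;X=np.array([np.cos(np.radians(y)),np.sin(np.radians(y))]);p=np.array([.6914,-.1218])-X*.028
plan([*p,.0703],y+180)
E
```

```text
position: [0.6915, -0.1218, 0.0703]
tool_rot: [[0.801, 0.599, -0.002], [0.599, -0.801, -0.001], [-0.002, -0.0, -1.0]]
ft_force: [-5.7, -1.9, -0.3]
ft_force: [-0.1, 0.6, -3.4]
ft_force: [0.0, -0.5, -2.0]
position: [0.6357, -0.1636, 0.0704]
tool_rot: [[-0.8, -0.6, 0.0], [-0.6, 0.8, -0.0], [-0.0, -0.0, -1.0]]
ft_force: [-0.1, -0.2, -3.0]
grip_width: 0.0268
gripper_force: 74.4
pos [ 0.6357 -0.1636  0.0704] yaw -143.14 | local total [-0.0417 -0.      0.0001] turn -0.14 q6~-152 | 2 x [-0.0208,-0.0000,0.0001,-0.07]
```

In the tool's units: -0.014 m is -0.28, -0.012 m is -0.24.

```bash

python3 -m creep '{"steps": [[-0.2,0,0,0,0.02],[-0.28,0,0,0,0.02],[-0.24,0,0,0,0.02],[-0.12,0,0,0,0.02],[0,0,0,0,0.02]]}' | grep -E "pos|ft"
python3 -m creep '{"steps": [[-0.04,0,0,0,0.02],[-0.02,0,0,0,0.02],[-0.02,0,0,0,0.02],[0,0,0,0,0.02]]}' | grep -E "pos|ft"
python3 -m creep '{"steps": [[-0.012,0,0,0,0.02],[0,0,0,0,0.02]]}' | grep -E "pos|ft"
python3 -m creep '{"steps": [[-0.012,0,0,0,0.02],[0,0,0,0,0.02]]}' | grep -E "pos|ft"
```

```text
position: [0.6702, -0.1373, 0.0701]
ft_force: [-1.2, -0.6, -2.9]
position: [0.6728, -0.1359, 0.0704]
ft_force: [0.5, -0.0, -2.5]
position: [0.6733, -0.1355, 0.0704]
ft_force: [0.0, -0.5, -2.1]
position: [0.6734, -0.1354, 0.0703]
ft_force: [-4.0, -3.1, -0.6]
```

In the tool's units: -0.0006 m is -0.012.

```bash

python3 -m creep '{"steps": [[-0.012,0,0,0,0.02],[0,0,0,0,0.02],[0,0,0,0,0.02]]}' | grep -E "pos|ft"
python3 -m creep '{"steps": [[0.08,0,0,0,0.02],[0.2,0,0,0,0.02],[0.32,0,0,0,0.02],[0.32,0,0,0,0.02],[0.32,0,-0.4,0,0.02],[0.2,0,-0.6,0,0.02],[0,0,-0.6,0,0.02],[0,0,-0.6,0,0.02],[0,0,-0.4,0,0.02]]}' |grep -E "pos|ft"
python3 - <<'E'
from h import *
plan([.385,.268,.2],133.6,n=18)
E
```

```text
position: [0.6734, -0.1354, 0.0703]
ft_force: [-7.5, -4.0, 0.5]
position: [0.6166, -0.1782, 0.2028]
ft_force: [-0.7, -0.4, -2.9]
pos [ 0.6166 -0.1782  0.2028] yaw -143.21 | local total [-0.0817  0.496   0.0017] turn 83.19 q6~-70 | 18 x [0.0152,0.0265,0.0001,4.62]
```

All three brackets are gauged. I'll carry the gauge back over the board and look before laying it down.

In the tool's units: 0.0265 m is 0.53, 0.0152 m is 0.304, 4.6 degrees / 114.5916 = 0.0401.

```bash

python3 -m creep '{"steps": [[0.304,0.53,0,0.0401,0.02],[0.304,0.53,0,0.0401,0.02],[0.304,0.53,0,0.0401,0.02],[0.304,0.53,0,0.0401,0.02],[0.304,0.53,0,0.0401,0.02],[0.304,0.53,0,0.0401,0.02],[0.304,0.53,0,0.0401,0.02],[0.304,0.53,0,0.0401,0.02],[0.304,0.53,0,0.0401,0.02],[0.304,0.53,0,0.0401,0.02]]}' | grep -E "pos|ft"
python3 -m creep '{"steps": [[0.304,0.53,0,0.0401,0.02],[0.304,0.53,0,0.0401,0.02],[0.304,0.53,0,0.0401,0.02],[0.304,0.53,0,0.0401,0.02],[0.304,0.53,0,0.0401,0.02],[0.304,0.53,0,0.0401,0.02],[0.304,0.53,0,0.0401,0.02],[0.304,0.53,0,0.0436,0.02],[0,0,0,0,0.02],[0,0,0,0,0.02]]}'
python3 - <<'E'
from h import *
plan([.388,.269,.05],133.6)
w,s=snap("w14")
lying(w,(355,20,640,420),150,255,.034,60)
E
```

```text
position: [0.4017, 0.0298, 0.2005]
ft_force: [0.5, 0.3, -1.7]
time_s: 45.3
position: [0.3834, 0.2685, 0.2002]
tool_rot: [[-0.691, 0.723, -0.0], [0.723, 0.691, -0.0], [0.0, -0.0, -1.0]]
ft_force: [-0.1, -0.1, -1.2]
grip_width: 0.0266
gripper_force: 74.3
pos [0.3834 0.2685 0.2002] yaw 133.72 | local total [-0.0028  0.0036  0.1502] turn 0.12 q6~-23 | 6 x [-0.0005,0.0006,0.0250,0.02]
px [428. 327.] centre [0.5124 0.2594] size 86.9 x 23.6 yaw 14.6
px [631. 270.] centre [0.5884 0.4056] size 29.1 x 12.4 yaw -46.9
px [455. 232.] centre [0.4696 0.3319] size 92.1 x 27.8 yaw 40.5
px [606. 110.] centre [0.4749 0.4592] size 10.3 x 10.3 yaw 49.3
px [504. 126.] centre [0.4355 0.4061] size 92.1 x 28.2 yaw 26.9
```

View pics/w14.png

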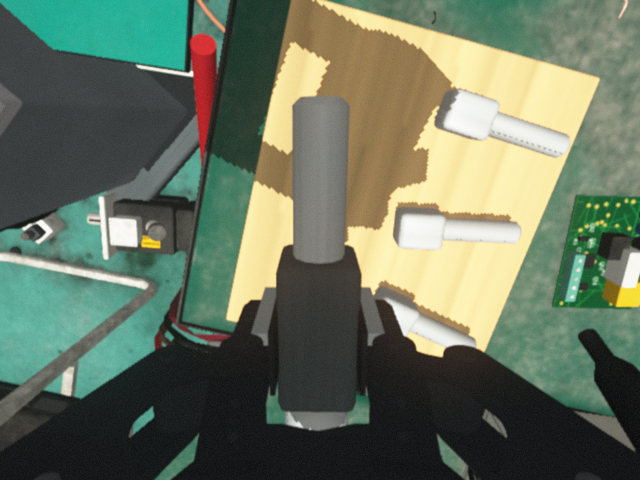

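The original spot on the board is free. The three pins are unmoved, with heads at about (470,113), (420,228) and (398,305).

In the tool's units: 0.03 m is 0.6, 0.025 m is 0.5.

```bash

python3 -m creep '{"steps": [[-0.028,0.036,0.6,0,0.02],[-0.028,0.036,0.6,0,0.02],[0,0,0.6,0,0.02],[0,0,0.6,0,0.02],[0,0,0.5,0,0.02],[0,0,0.2,0,0.02],[0,0,0.12,0,0.02],[0,0,0,0,0.02]]}' | grep -E "pos|ft"
python3 -m creep '{"steps": [[0,0,0.02,0,0.02],[0,0,0,0,0.02]]}' | grep -E "pos|ft"
```

```text
position: [0.3886, 0.2687, 0.0396]
ft_force: [-0.0, -0.1, -2.0]
position: [0.3888, 0.2692, 0.0391]
ft_force: [-0.8, -0.0, -2.1]
```

In the tool's units: 0.001 m is 0.02.

```bash

python3 -m creep '{"steps": [[0,0,0.02,0,0.02],[0,0,0,0,0.02]]}' | grep -E "pos|ft"
python3 -m creep '{"steps": [[0,0,0.016,0,0.02],[0,0,0,0,0.02]]}' | grep -E "pos|ft"
```

```text
position: [0.3885, 0.2691, 0.0376]
ft_force: [0.9, 0.2, -2.3]
position: [0.3884, 0.2691, 0.0366]
ft_force: [0.4, -0.1, -2.2]
```

In the tool's units: 0.0006 m is 0.012.

```bash

python3 -m creep '{"steps": [[0,0,0.012,0,0.02],[0,0,0,0,0.02]]}' | grep -E "pos|ft"
python3 -m creep '{"steps": [[0,0,0.008,0,0.02],[0,0,0,0,0.02]]}' | grep -E "pos|ft"
```

```text
position: [0.3884, 0.2691, 0.0365]
ft_force: [-2.1, -0.9, 6.9]
position: [0.3884, 0.2691, 0.0365]
ft_force: [-4.0, -1.7, 13.1]
```

The gauge is down on the board. I'll release it, rise, and go to the right pin.

In the tool's units: -0.03 m is -0.6, -0.02 m is -0.4.

```bash

python3 -m creep '{"steps": [[0,0,0,0,0.046],[0,0,0,0,0.046],[0,0,0,0,0.046],[0,0,-0.4,0,0.046],[0,0,-0.6,0,0.046],[0,0,-0.6,0,0.046],[0,0,-0.6,0,0.046],[0,0,0,0,0.046]]}' | grep -E "pos|ft|wid"
python3 - <<'E'
from h import *
w,s=snap("w15")
lying(w,(295,100,355,300),20,85,.038,255)
plan([.4822,.252,.14],18.6,n=15)
E
```

```text
position: [0.3898, 0.2696, 0.1487]
ft_force: [0.2, 0.6, -0.3]
grip_width: 0.046
px [316. 230.] centre [0.3870 0.2708] size 54.2 x 25.3 yaw -47.3
pos [0.3889 0.2693 0.1468] yaw 133.61 | local total [-0.0768  0.0556  0.0071] turn 115.01 q6~92 | 15 x [-0.0001,0.0075,0.0005,7.67]
```

In the tool's units: 0.0075 m is 0.15, 7.67 degrees / 114.5916 = 0.0669.

```bash

python3 -m creep '{"steps": [[0,0.15,0,0.0669,0.046],[0,0.15,0,0.0669,0.046],[0,0.15,0,0.0669,0.046],[0,0.15,0,0.0669,0.046],[0,0.15,0,0.0669,0.046],[0,0.15,0,0.0669,0.046],[0,0.15,0,0.0669,0.046],[0,0.15,0,0.0669,0.046],[0,0.15,0,0.0669,0.046],[0,0.15,0,0.0669,0.046]]}' | grep -E "pos|ft"
python3 -m creep '{"steps": [[0,0.15,0,0.0669,0.046],[0,0.15,0,0.0669,0.046],[0,0.15,0,0.0669,0.046],[0,0.15,0,0.0669,0.046],[0,0.15,0,0.0669,0.046],[0,0,0,0,0.046],[0,0,0,0,0.046]]}' | grep -E "pos|ft"
python3 - <<'E'
from h import *
w,s=snap("w16")
plan([.4822,.252,.0365],18.6)
lying(w,(200,80,450,330),175,255,.038,60)
lying(w,(200,80,450,330),210,255,.034,60)
E
```

```text
position: [0.4569, 0.2798, 0.144]
ft_force: [-0.7, 0.0, 0.5]
position: [0.4812, 0.2525, 0.1446]
ft_force: [-0.1, -0.5, -1.0]
pos [0.4812 0.2526 0.1448] yaw 18.74 | local total [0.0009 0.0009 0.1083] turn 0.14 q6~87 | 4 x [0.0002,0.0002,0.0271,0.04]
px [323. 134.] centre [0.5413 0.2681] size 33.4 x 15.3 yaw 17.9
px [324. 134.] centre [0.5415 0.2676] size 33.7 x 12.5 yaw 16.5
```

View pics/w16.png

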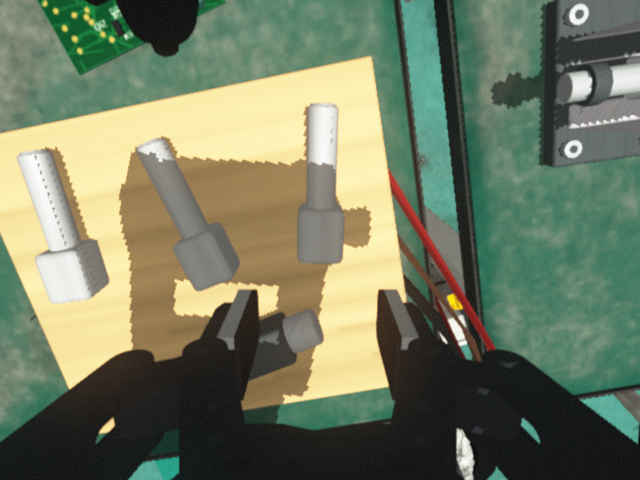

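The right pin lies straight ahead, with its tip at (323,104), its head from (300,205) to (341,263), and its axis nearly vertical in the image. The gauge rests at (285,335). The middle pin's head is at (207,255), clear of the left finger's path.

```bash
python3 - <<'E'
from h import *
w=dict(np.load("w16.npz"));s=observe()
T=lambda u,v,z:np.round(planeT(w,s,u,v,s["position"][2]-z)*1000,1)
print("far edge",T(298,262,.040),T(341,264,.040),"front top",T(300,206,.04),T(343,206,.04),"tip",T(323,104,.030),"shank mid near head",T(321.5,195,.030))
E
```

```text
far edge [-12.7 -10.1 104.8] [-14.   15.9 104.8] front top [ 21.9  -8.5 104.8] [ 21.9  16.4 104.8] tip [ 78.4   4.7 114.8] shank mid near head [ 26.4   4.  114.8]
```

The manual's scale: shifts go in shares of 50 mm and turns go in shares of 2 rad. Converting my numbers, 0.03 m is 0.6, 0.02 m is 0.4.

```bash

python3 -m creep '{"steps": [[0.04,0.03,0.4,0,0.046],[0,0,0.6,0,0.046],[0,0,0.6,0,0.046],[0,0,0.4,0,0.046],[0,0,0.15,0,0.046],[0,0,0,0,0.046],[0,0,0,0,0.046],[0,0,0,0,0.02],[0,0,0,0,0.02],[0,0,0,0,0.02]]}' 70
python3 -m creep '{"steps": [[0,0,0,0,0.02],[0,0,0,0,0.02]]}' | grep -E "pos|ft|wid|rot"
```

```text
time_s: 50.75
position: [0.4845, 0.2519, 0.0394]
tool_rot: [[0.948, 0.318, 0.002], [0.318, -0.948, 0.001], [0.002, 0.0, -1.0]]
ft_force: [-0.5, 0.1, 5.8]
grip_width: 0.027
gripper_force: 69.6
position: [0.4845, 0.2519, 0.0394]
tool_rot: [[0.948, 0.318, 0.002], [0.318, -0.948, 0.001], [0.002, 0.0, -1.0]]
ft_force: [-0.6, 0.1, 7.3]
grip_width: 0.0265
```

In the tool's units: -0.03 m is -0.6, -0.02 m is -0.4.

```bash

python3 -m creep '{"steps": [[0,0,-0.4,0,0.02],[0,0,-0.6,0,0.02],[0,0,-0.6,0,0.02],[0,0,-0.4,0,0.02],[0,0,0,0,0.02]]}' | grep -E "pos|ft|wid"
python3 - <<'E'
from h import *
plan([.5227,.066,.14],27.2)
E
```

```text
position: [0.4849, 0.252, 0.1409]
ft_force: [0.4, 0.3, -1.6]
grip_width: 0.0267
pos [0.4849 0.252  0.1409] yaw 18.57 | local total [-0.0235  0.1884  0.0008] turn -8.63 q6~78 | 7 x [-0.0051,0.0267,0.0001,-1.23]
```

In the tool's units: 0.03 m is 0.6, -0.0051 m is -0.102, -1.23 degrees / 114.5916 = -0.0107.

```bash

python3 -m creep '{"steps": [[-0.102,0.534,0,-0.0107,0.02],[-0.102,0.534,0,-0.0107,0.02],[-0.102,0.534,0,-0.0107,0.02],[-0.102,0.534,0,-0.0107,0.02],[-0.102,0.534,0,-0.0107,0.02],[-0.102,0.534,0,-0.0107,0.02],[-0.102,0.534,0.4,-0.0107,0.02],[0,0,0.6,0,0.02],[0,0,0.34,0,0.02],[0,0,0,0,0.02]]}' | grep -E "pos|ft|wid"
python3 -m creep '{"steps": [[0,0,0,0,0.02],[0,0,0,0,0.02]]}' | grep -E "pos|ft|wid"
python3 - <<'E'
import h; from h import *
w,s=snap("w17");print(np.round(s["position"],4));P=cloud(w)
plan([.5227,.066,.0734],27.2)
for t in (190,215,238):
    h.TH=t;align(w,s,(260,100),(377,100))
shaft(w,s,(115,130,150,170,190,205))
for v in range(100,280,20):print(v,np.round(P[v,316:326].mean(0),4),end="|")
print("base",np.nanmedian(P[105:122,270:285,2]))
E
```

```text
position: [0.5199, 0.0652, 0.0682]
ft_force: [0.5, 0.9, -1.6]
grip_width: 0.0268
position: [0.522, 0.0655, 0.0718]
ft_force: [-0.7, -0.1, -1.9]
grip_width: 0.0266
[0.522  0.0655 0.0719]
pos [0.522  0.0655 0.0719] yaw 27.19 | local total [ 0.0009 -0.0001 -0.0015] turn -0.01 q6~57 | 1 x [0.0009,-0.0001,-0.0015,-0.01]
screws [260.5 100.5  26.   28. ] [376.5 101.   26.   27. ] span 47.8 turn 0.20 mouth tool [90.   1.8] world [0.6029 0.105  0.0721]
screws [260.5 100.   26.   27. ] [376. 101.  25.  27.] span 47.6 turn 0.43 mouth tool [90.1  1.8] world [0.603  0.1051 0.0721]
screws [260.  100.5  25.   26. ] [376. 101.  25.  27.] span 47.8 turn 0.20 mouth tool [90.   1.6] world [0.6028 0.1052 0.0721]
row 115 282 345 [72.5  0.2]; row 130 281 347 [67.9  0.3]; row 150 292 346 [61.6  1.9]; row 170 281 346 [55.2  0.1]; row 190 292 345 [48.5  1.8]; row 205 292 345 [43.4  1.8]; 
100 [0.5931 0.099  0.0146]|120 [0.5863 0.0959 0.0679]|140 [0.581  0.0932 0.0677]|160 [0.5756 0.0904 0.0676]|180 [0.57   0.0875 0.0674]|200 [0.5643 0.0845 0.0674]|220 [0.5584 0.0815 0.0675]|240 [0.5524 0.0783 0.0674]|260 [0.5461 0.0751 0.0674]|base 0.01464715432148358
```

In the tool's units: 0.007 m is 0.14, -0.0017 m is -0.034.

```bash

python3 -m creep '{"steps": [[0,0,-0.034,0,0.02],[0.14,0,0,0,0.02],[0.14,0,0,0,0.02],[0.1,0,0,0,0.02],[0.1,0,0,0,0.02],[0,0,0,0,0.02]]}' | grep -E "pos|ft"
python3 -m creep '{"steps": [[0.12,0,0,0,0.02],[0.16,0,0,0,0.02],[0,0,0,0,0.02]]}' | grep -E "pos|ft"

```

```text
position: [0.5435, 0.0766, 0.0726]
ft_force: [-0.0, -0.1, -2.5]
position: [0.5564, 0.083, 0.0728]
ft_force: [0.0, 0.3, -1.0]
```

```bash

python3 -m creep '{"steps": [[0.16,0,0,0,0.02],[0.16,0,0,0,0.02],[0.12,0,0,0,0.02],[0,0,0,0,0.02]]}' | grep -E "pos|ft"
python3 -m creep '{"steps": [[0.08,0,0,0,0.02],[0.04,0,0,0,0.02],[0,0,0,0,0.02]]}' | grep -E "pos|ft"
python3 -m creep '{"steps": [[0.04,0,0,0,0.02],[0,0,0,0,0.02]]}' | grep -E "pos|ft"

```

```text
position: [0.5757, 0.0931, 0.0727]
ft_force: [-0.9, -0.1, -1.7]
position: [0.5804, 0.0956, 0.0727]
ft_force: [0.6, 1.3, -1.2]
position: [0.5822, 0.0964, 0.0728]
ft_force: [-0.1, -1.0, -1.1]
```

In the tool's units: 0.001 m is 0.02.

```bash

python3 -m creep '{"steps": [[0.02,0,0,0,0.02],[0.02,0,0,0,0.02],[0,0,0,0,0.02]]}' | grep -E "pos|ft"
python3 -m creep '{"steps": [[0.02,0,0,0,0.02],[0,0,0,0,0.02]]}' | grep -E "pos|ft"
python3 -m creep '{"steps": [[0.02,0,0,0,0.02],[0,0,0,0,0.02]]}' | grep -E "pos|ft"

```

```text
position: [0.5839, 0.0973, 0.0727]
ft_force: [-0.1, 0.1, -1.5]
position: [0.5848, 0.0978, 0.0727]
ft_force: [-0.9, -0.0, -0.9]
position: [0.5857, 0.0983, 0.0727]
ft_force: [0.8, 0.3, -2.5]
```

In the tool's units: 0.001 m is 0.02.

```bash

python3 -m creep '{"steps": [[0.02,0,0,0,0.02],[0,0,0,0,0.02]]}' | grep -E "pos|ft"
python3 -m creep '{"steps": [[0.016,0,0,0,0.02],[0,0,0,0,0.02]]}' | grep -E "pos|ft"
python3 -m creep '{"steps": [[0.012,0,0,0,0.02],[0,0,0,0,0.02]]}' | grep -E "pos|ft"

```

```text
position: [0.5866, 0.0987, 0.0727]
ft_force: [0.6, 0.5, -1.5]
position: [0.5873, 0.0991, 0.0727]
ft_force: [-0.0, -0.2, -2.4]
position: [0.5878, 0.0994, 0.0727]
ft_force: [0.2, -0.5, -1.6]
```

In the tool's units: 0.0006 m is 0.012.

```bash

python3 -m creep '{"steps": [[0.012,0,0,0,0.02],[0,0,0,0,0.02]]}' | grep -E "pos|ft"
python3 -m creep '{"steps": [[0.012,0,0,0,0.02],[0,0,0,0,0.02]]}' | grep -E "pos|ft"
python3 -m creep '{"steps": [[0.012,0,0,0,0.02],[0,0,0,0,0.02]]}' | grep -E "pos|ft"

```

```text
position: [0.5879, 0.0994, 0.0727]
ft_force: [-2.0, -1.7, 0.3]
position: [0.588, 0.0994, 0.0727]
ft_force: [-6.1, -4.0, 1.7]
position: [0.588, 0.0995, 0.0726]
ft_force: [-8.6, -5.6, 2.9]
```

Pin 1 is seated in bracket a at 10 N. I'll release it and go for the middle pin.

In the tool's units: -0.03 m is -0.6, -0.02 m is -0.4.

```bash

python3 -m creep '{"steps": [[0,0,0,0,0.044],[0,0,0,0,0.044],[0,0,0,0,0.044],[0,0,-0.2,0,0.044],[0,0,-0.6,0,0.044],[0,0,-0.6,0,0.044],[-0.4,0,-0.2,0,0.044],[-0.6,0,0,0,0.044],[0,0,0,0,0.044]]}' | grep -E "pos|ft|wid"
cat >> h.py <<'E'
def heads(w,box,zlo=.0375,zhi=.046,bias=0):
    """head tops from the depth picture: centroid + min-area rectangle, world xy"""
    import cv2
    P=cloud(w);u0,v0,u1,v1=box;m=np.zeros((480,640),np.uint8)
    m[v0:v1,u0:u1]=((P[...,2]>zlo)&(P[...,2]<zhi))[v0:v1,u0:u1]
    n,l,st,ce=cv2.connectedComponentsWithStats(m)
    for i in range(1,n):
        if st[i,4]<120:continue
        q=P[l==i];rr=cv2.minAreaRect((q[:,:2]*1000).astype(np.float32));bx=cv2.boxPoints(rr);e=sorted([bx[1]-bx[0],bx[2]-bx[1]],key=np.linalg.norm)
        print("px",np.round(ce[i]),"rect [%.4f %.4f]"%(rr[0][0]/1000,rr[0][1]/1000),"mean",np.round(q.mean(0),4),"size %.1f x %.1f"%(np.linalg.norm(e[1]),np.linalg.norm(e[0])),"yaw %.1f"%np.degrees(np.arctan2(e[1][1],e[1][0])))
E
python3 - <<'E'
from h import *
heads(dict(np.load("w16.npz")),(0,80,400,320))
g=get_image("top");heads(g,(215,235,330,345),.033,.06)
plan([.44,.305,.16],41,n=10)
E
```

```text
position: [0.5429, 0.0767, 0.1539]
ft_force: [1.4, 0.3, 0.0]
grip_width: 0.0438
px [320. 237.] rect [0.4845 0.2503] mean [0.4849 0.2505 0.0402] size 33.2 x 27.7 yaw 17.5
px [203. 262.] rect [0.4465 0.3127] mean [0.4473 0.3125 0.0403] size 33.7 x 27.6 yaw 41.4
px [ 63. 277.] rect [0.4089 0.3918] mean [0.4101 0.3911 0.0403] size 33.8 x 28.0 yaw 26.7
px [275. 285.] rect [0.4681 0.3346] mean [0.4565 0.3225 0.0378] size 92.2 x 27.4 yaw 44.5
px [248. 299.] rect [0.4274 0.4021] mean [0.4193 0.3975 0.0378] size 74.9 x 27.3 yaw 27.8
px [284. 312.] rect [0.3779 0.3038] mean [0.3833 0.2973 0.0384] size 125.1 x 28.0 yaw -49.1
pos [0.5444 0.077  0.1539] yaw 27.12 | local total [ 0.011  -0.2505 -0.0062] turn -13.88 q6~45 | 10 x [0.0038,-0.0248,-0.0006,-1.39]
```

The depth-based head centre for the pin already picked agrees with where it actually was, to 1.5 mm. The top view also shows the gauge has been knocked about 2.5 cm since I laid it down. It's still flat on the board and clear of the pins. Next is the middle pin.

In the tool's units: -0.0248 m is -0.496, 0.0038 m is 0.076, -1.4 degrees / 114.5916 = -0.0122.

```bash

python3 -m creep '{"steps": [[0.076,-0.496,0,-0.0122,0.044],[0.076,-0.496,0,-0.0122,0.044],[0.076,-0.496,0,-0.0122,0.044],[0.076,-0.496,0,-0.0122,0.044],[0.076,-0.496,0,-0.0122,0.044],[0.076,-0.496,0,-0.0122,0.044],[0.076,-0.496,0,-0.0122,0.044],[0.076,-0.496,0,-0.0122,0.044],[0.076,-0.496,0,-0.0122,0.044],[0.076,-0.496,0,-0.0122,0.044]]}' | grep -E "pos|ft"
python3 -m creep '{"steps": [[0,0,0,0,0.044],[0,0,0,0,0.044]]}' | grep -E "pos|ft"
python3 - <<'E'
from h import *
w,s=snap("w18");heads(w,(0,60,640,330))
plan([.4462,.3142,.039],41.4,n=6)
E
```

```text
position: [0.4403, 0.3062, 0.153]
ft_force: [0.1, 0.8, -0.6]
position: [0.4406, 0.3052, 0.1529]
ft_force: [0.4, -0.1, 0.2]
px [171. 182.] rect [0.4088 0.3918] mean [0.4096 0.3918 0.0402] size 33.9 x 27.7 yaw 27.5
px [312. 221.] rect [0.4465 0.3131] mean [0.4468 0.3135 0.0402] size 32.8 x 27.3 yaw 40.3
px [297. 308.] rect [0.3993 0.2784] mean [0.3969 0.2824 0.04  ] size 59.7 x 28.1 yaw -50.7
pos [0.4408 0.3046 0.1528] yaw 41.16 | local total [ 0.0103 -0.0037  0.1138] turn -0.24 q6~71 | 6 x [0.0017,-0.0006,0.0190,-0.04]
```

```bash

python3 -m creep '{"steps": [[0.1,-0.04,0.4,0,0.044],[0.1,-0.036,0.6,0,0.044],[0,0,0.6,0,0.044],[0,0,0.4,0,0.044],[0,0,0.276,0,0.044],[0,0,0,0,0.044],[0,0,0,0,0.044],[0,0,0,0,0.02],[0,0,0,0,0.02],[0,0,0,0,0.02]]}' 70 | grep -E "pos|ft|wid"
python3 -m creep '{"steps": [[0,0,0,0,0.02],[0,0,0,0,0.02]]}' | grep -E "pos|ft|wid|rot"
python3 -m creep '{"steps": [[0,0,-0.4,0,0.02],[0,0,-0.6,0,0.02],[0,0,-0.6,0,0.02],[0,0,-0.4,0,0.02],[0,0,0,0,0.02]]}' | grep -E "pos|ft|wid"
python3 - <<'E'
from h import *
y=32.2;X=np.array([np.cos(np.radians(y)),np.sin(np.radians(y))]);p=np.array([.6118,.0139])+X*(.0267-.0887)
plan([*p,.14],y)
E
```

```text
position: [0.4458, 0.3141, 0.0401]
ft_force: [-0.0, -1.3, 7.2]
grip_width: 0.0267
position: [0.4458, 0.3141, 0.0401]
tool_rot: [[0.753, 0.658, 0.002], [0.658, -0.753, 0.001], [0.002, 0.001, -1.0]]
ft_force: [-0.1, -1.7, 6.7]
grip_width: 0.0268
position: [0.446, 0.3145, 0.1416]
ft_force: [0.5, 0.2, -2.3]
grip_width: 0.0263
pos [0.446  0.3145 0.1416] yaw 41.17 | local total [-0.1344  0.3257  0.0015] turn 8.97 q6~81 | 12 x [-0.0092,0.0279,0.0001,0.75]
```

In the tool's units: 0.0279 m is 0.558, -0.0092 m is -0.184, 0.75 degrees / 114.5916 = 0.0065.

```bash

python3 -m creep '{"steps": [[-0.184,0.558,0,0.0065,0.02],[-0.184,0.558,0,0.0065,0.02],[-0.184,0.558,0,0.0065,0.02],[-0.184,0.558,0,0.0065,0.02],[-0.184,0.558,0,0.0065,0.02],[-0.184,0.558,0,0.0065,0.02],[-0.184,0.558,0,0.0065,0.02],[-0.184,0.558,0,0.0065,0.02],[-0.184,0.558,0,0.0065,0.02],[-0.184,0.558,0,0.0065,0.02]]}' | grep -E "pos|ft"
python3 -m creep '{"steps": [[-0.184,0.558,0,0.0065,0.02],[-0.184,0.558,0,0.0065,0.02],[0,0,0.6,0,0.02],[0,0,0.6,0,0.02],[0,0,0.12,0,0.02],[0,0,0,0,0.02],[0,0,0,0,0.02],[0,0,0,0,0.02]]}' | grep -E "pos|ft|wid"
python3 - <<'E'
import h; from h import *
w,s=snap("w19");P=cloud(w)
y=32.2;X=np.array([np.cos(np.radians(y)),np.sin(np.radians(y))]);p=np.array([.6118,.0139])+X*(.0267-.0887)
plan([*p,.074],y)
for t in (225,240):
    h.TH=t;align(w,s,(262,100),(379,100))
shaft(w,s,(130,150,190,205))
for v in range(110,280,25):print(v,np.round(P[v,316:326].mean(0)[2],4),end="|")
print("base",np.nanmedian(P[110:122,270:285,2]))
E
```

```text
position: [0.5431, 0.0362, 0.1377]
ft_force: [0.9, -0.5, -1.9]
position: [0.5591, -0.0193, 0.0742]
ft_force: [0.4, 1.0, -1.4]
grip_width: 0.0269
pos [ 0.5591 -0.0193  0.0741] yaw 32.18 | local total [ 0.0003 -0.      0.0001] turn -0.02 q6~44 | 1 x [0.0003,-0.0000,0.0001,-0.02]
screws [262.  104.5  25.   26. ] [376. 106.  25.  25.] span 47.8 turn 0.68 mouth tool [88.3  2.1] world [0.6349 0.0259 0.0743]
screws [262.5 105.   24.   25. ] [376.5 106.   24.   25. ] span 47.8 turn 0.44 mouth tool [88.2  2.3] world [0.6349 0.0257 0.0743]
row 130 280 345 [67.9 -0.2]; row 150 290 345 [61.6  1.4]; row 190 291 344 [48.4  1.4]; row 205 291 344 [43.3  1.4]; 
110 0.0692|135 0.0691|160 0.0693|185 0.0691|210 0.0689|235 nan|260 0.0693|base 0.014654630917500418
```

In the tool's units: 0.006 m is 0.12, 0.005 m is 0.1.

```bash

python3 -m creep '{"steps": [[0.08,0.008,0,0,0.02],[0.12,0,0,0,0.02],[0.1,0,0,0,0.02],[0.08,0,0,0,0.02],[0,0,0,0,0.02]]}' | grep -E "pos|ft"
python3 -m creep '{"steps": [[0.12,0,0,0,0.02],[0.16,0,0,0,0.02],[0,0,0,0,0.02]]}' | grep -E "pos|ft"
python3 -m creep '{"steps": [[0.16,0,0,0,0.02],[0.16,0,0,0,0.02],[0.16,0,0,0,0.02],[0,0,0,0,0.02]]}' | grep -E "pos|ft"

```

```text
position: [0.5754, -0.0093, 0.0729]
ft_force: [0.4, -0.4, -1.2]
position: [0.5876, -0.0016, 0.0729]
ft_force: [0.9, -1.2, 0.9]
position: [0.6081, 0.0113, 0.0729]
ft_force: [1.2, 0.1, 0.0]
```

In the tool's units: 0.006 m is 0.12, 0.004 m is 0.08.

```bash

python3 -m creep '{"steps": [[0.12,0,0,0,0.02],[0.08,0,0,0,0.02],[0,0,0,0,0.02]]}' | grep -E "pos|ft"
python3 -m creep '{"steps": [[0.04,0,0,0,0.02],[0,0,0,0,0.02]]}' | grep -E "pos|ft"
python3 -m creep '{"steps": [[0.02,0,0,0,0.02],[0,0,0,0,0.02]]}' | grep -E "pos|ft"
python3 -m creep '{"steps": [[0.02,0,0,0,0.02],[0,0,0,0,0.02]]}' | grep -E "pos|ft"

```

```text
position: [0.616, 0.0162, 0.073]
ft_force: [1.3, -0.6, 0.4]
position: [0.6173, 0.017, 0.073]
ft_force: [0.9, -1.1, -0.1]
position: [0.618, 0.0175, 0.073]
ft_force: [-0.2, -1.9, 1.1]
position: [0.6189, 0.018, 0.073]
ft_force: [0.2, -2.7, 0.6]
```

In the tool's units: 0.001 m is 0.02.

```bash

python3 -m creep '{"steps": [[0.02,0,0,0,0.02],[0,0,0,0,0.02]]}' | grep -E "pos|ft"
python3 -m creep '{"steps": [[0.016,0,0,0,0.02],[0,0,0,0,0.02]]}' | grep -E "pos|ft"
python3 -m creep '{"steps": [[0.012,0,0,0,0.02],[0,0,0,0,0.02]]}' | grep -E "pos|ft"

```

```text
position: [0.6196, 0.0185, 0.073]
ft_force: [-1.4, -3.7, 1.4]
position: [0.6196, 0.0185, 0.073]
ft_force: [-5.5, -6.2, 3.9]
position: [0.6197, 0.0186, 0.073]
ft_force: [-7.7, -7.6, 5.4]
```

In the tool's units: 0.0005 m is 0.01.

```bash

python3 -m creep '{"steps": [[0,0.01,0,0,0.02],[0,0,0,0,0.02]]}' | grep -E "pos|ft"
python3 -m creep '{"steps": [[0.008,0.006,0.006,0,0.02],[0,0,0,0,0.02]]}' | grep -E "pos|ft"
python3 - <<'E'
from h import *
w,s=snap("w20");P=cloud(w)
T=lambda u,v:np.round(totool(P[v,u],s)*1000,1).tolist()
for v in range(170,262,6):print(v,T(320,v),end=" ")
E
```

```text
position: [0.6197, 0.0185, 0.073]
ft_force: [-9.0, -5.3, 6.0]
position: [0.6198, 0.0185, 0.0729]
ft_force: [-12.2, -5.9, 8.4]
170 [56.1, 2.2, 2.6] 176 [54.2, 2.2, 2.5] 182 [52.8, 2.2, 0.1] 188 [52.4, 2.1, -8.2] 194 [48.8, 2.2, 1.5] 200 [47.0, 2.2, 0.8] 206 [44.8, 2.2, 2.2] 212 [42.7, 2.2, 2.6] 218 [41.0, 2.2, 1.7] 224 [39.1, 2.2, 1.3] 230 [36.9, 2.2, 2.0] 236 [35.2, 2.2, 1.2] 242 [32.9, 2.3, 2.0] 248 [31.6, 2.2, -0.2] 254 [31.6, 2.2, -5.9] 260 [26.5, 2.3, 2.4]
```

```bash
python3 - <<'E'
import cv2
i=cv2.imread("pics/w20.png");cv2.imwrite("pics/w20c.png",cv2.resize(i[150:350,220:420],None,fx=3,fy=3,interpolation=cv2.INTER_CUBIC))
E
```

```text
(no output)
```

View pics/w20c.png

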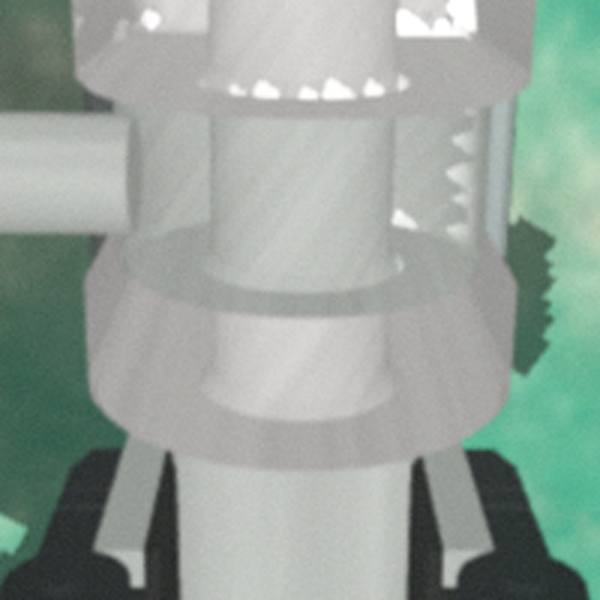

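The crop shows the pin through both cheeks and the lug, with its head up against the near cheek at (295,465). I'll release, back off, and confirm with a gentle push of the closed fingers on the back of the head.

In the tool's units: -0.02 m is -0.4, -0.01 m is -0.2.

```bash

python3 -m creep '{"steps": [[0,0,0,0,0.044],[0,0,0,0,0.044],[0,0,0,0,0.044],[-0.2,0,0,0,0.044],[-0.4,0,0,0,0.044],[-0.4,0,0,0,0.0],[0,0,0,0,0.0],[0,0,0,0,0.0],[0,0,0,0,0.0]]}' | grep -E "pos|ft|wid"
python3 - <<'E'
from h import *
w,s=snap("w21");P=cloud(w)
for v in range(60,200,4):print(v,np.round(totool(P[v,318:323].mean(0),s)[[0,2]]*1000,1).tolist(),end=" ")
E
python3 -m creep '{"steps": [[0.2,0,0,0,0.0],[0.12,0,0,0,0.0],[0,0,0,0,0.0]]}' | grep -E "pos|ft|wid"
```

```text
position: [0.5799, -0.0075, 0.0727]
ft_force: [0.2, 0.7, 0.2]
grip_width: -0.0001
60 [87.3, 1.5] 64 [86.3, 1.8] 68 [85.3, 2.0] 72 [84.2, 1.9] 76 [83.1, 2.0] 80 [82.1, 2.1] 84 [80.9, 1.4] 88 [79.8, 0.9] 92 [78.1, -10.6] 96 [77.6, 0.9] 100 [76.6, 2.3] 104 [75.5, 1.9] 108 [74.3, 1.5] 112 [73.2, 1.7] 116 [72.1, 1.3] 120 [70.9, 2.0] 124 [69.8, 1.8] 128 [68.6, 1.7] 132 [67.5, 1.6] 136 [66.3, 1.6] 140 [65.2, 1.1] 144 [64.1, -0.5] 148 [62.6, 4.5] 152 [61.5, 2.4] 156 [60.5, 0.8] 160 [59.3, 0.7] 164 [58.1, 0.4] 168 [nan, nan] 172 [55.7, 0.3] 176 [54.4, 0.9] 180 [53.2, 0.8] 184 [52.0, 0.6] 188 [50.8, 0.3] 192 [nan, nan] 196 [48.2, 0.8] position: [0.5938, 0.0015, 0.0725]
ft_force: [-0.0, 0.3, -0.1]
grip_width: -0.0001
```

In the tool's units: 0.002 m is 0.04, 0.001 m is 0.02.

```bash

python3 -m creep '{"steps": [[0.04,0,0,0,0.0],[0.02,0,0,0,0.0],[0,0,0,0,0.0]]}' | grep -E "pos|ft"
python3 -m creep '{"steps": [[0.02,0,0,0,0.0],[0,0,0,0,0.0]]}' | grep -E "pos|ft"
python3 -m creep '{"steps": [[0.02,0,0,0,0.0],[0,0,0,0,0.0]]}' | grep -E "pos|ft"

```

```text
position: [0.5953, 0.0024, 0.0726]
ft_force: [-0.6, 0.1, 0.4]
position: [0.5957, 0.0026, 0.0727]
ft_force: [-3.4, -2.3, 2.0]
position: [0.5959, 0.0028, 0.0728]
ft_force: [-8.7, -4.1, 5.6]
```

The pin is firm under 9.6 N, so it's seated. Now the third pin, for bracket c.

In the tool's units: -0.03 m is -0.6, -0.01 m is -0.2.

```bash

python3 -m creep '{"steps": [[-0.2,0,0,0,0.0],[-0.4,0,-0.4,0,0.044],[0,0,-0.6,0,0.044],[0,0,-0.6,0,0.044],[0,0,0,0,0.044],[0,0,0,0,0.044]]}' | grep -E "pos|ft|wid"
python3 - <<'E'
from h import *
plan([.403,.386,.155],27)
E
```

```text
position: [0.5716, -0.0126, 0.1528]
ft_force: [0.2, -0.2, -0.8]
grip_width: 0.0441
pos [ 0.5716 -0.0126  0.1528] yaw 32.16 | local total [ 0.0694 -0.4272 -0.0024] turn 5.16 q6~50 | 15 x [0.0034,-0.0287,-0.0002,0.34]
```

In the tool's units: -0.0287 m is -0.574, 0.0034 m is 0.068, 0.34 degrees / 114.5916 = 0.003.

```bash

python3 -m creep '{"steps": [[0.068,-0.574,0,0.003,0.044],[0.068,-0.574,0,0.003,0.044],[0.068,-0.574,0,0.003,0.044],[0.068,-0.574,0,0.003,0.044],[0.068,-0.574,0,0.003,0.044],[0.068,-0.574,0,0.003,0.044],[0.068,-0.574,0,0.003,0.044],[0.068,-0.574,0,0.003,0.044],[0.068,-0.574,0,0.003,0.044],[0.068,-0.574,0,0.003,0.044]]}' | grep -E "pos|ft"
python3 -m creep '{"steps": [[0.068,-0.574,0,0.003,0.044],[0.068,-0.574,0,0.003,0.044],[0.068,-0.574,0,0.003,0.044],[0.068,-0.574,0,0.003,0.044],[0.068,-0.574,0,0.003,0.044],[0,0,0,0,0.044],[0,0,0,0,0.044],[0,0,0,0,0.044]]}' | grep -E "pos|ft"
python3 - <<'E'
from h import *
w,s=snap("w22");heads(w,(0,60,640,330))
plan([.4086,.3933,.04],27)
E
```

```text
position: [0.4536, 0.2526, 0.1512]
ft_force: [0.1, 0.8, 0.2]
position: [0.4023, 0.3855, 0.1519]
ft_force: [-0.1, -0.3, -0.0]
px [310. 223.] rect [0.4089 0.3922] mean [0.4093 0.3925 0.0402] size 33.9 x 27.4 yaw 25.8
px [456. 311.] rect [0.3995 0.2788] mean [0.3996 0.2817 0.0398] size 59.7 x 27.6 yaw -49.7
pos [0.4025 0.3854 0.1521] yaw 27.00 | local total [ 0.0092 -0.0042  0.1121] turn 0.00 q6~95 | 4 x [0.0023,-0.0011,0.0280,0.00]
```

In the tool's units: 0.03 m is 0.6, 0.0045 m is 0.09.

```bash

python3 -m creep '{"steps": [[0.09,-0.04,0.4,0,0.044],[0.09,-0.048,0.6,0,0.044],[0,0,0.6,0,0.044],[0,0,0.4,0,0.044],[0,0,0.25,0,0.044],[0,0,0,0,0.044],[0,0,0,0,0.044],[0,0,0,0,0.02],[0,0,0,0,0.02],[0,0,0,0,0.02]]}' 70 | grep -E "pos|ft|wid"
python3 -m creep '{"steps": [[0,0,0,0,0.02],[0,0,0,0,0.02]]}' | grep -E "pos|ft|wid|rot"
python3 -m creep '{"steps": [[0,0,-0.4,0,0.02],[0,0,-0.6,0,0.02],[0,0,-0.6,0,0.02],[-0.4,0,-0.4,0,0.02],[0,0,0,0,0.02]]}' | grep -E "pos|ft|wid"
python3 - <<'E'
from h import *
y=36.8;X=np.array([np.cos(np.radians(y)),np.sin(np.radians(y))]);p=np.array([.6914,-.1218])+X*(.0267-.0887)
plan([*p,.14],y)
E
```

```text
position: [0.4088, 0.3947, 0.0416]
ft_force: [-0.3, 0.1, 7.5]
grip_width: 0.0269
position: [0.4088, 0.3947, 0.0416]
tool_rot: [[0.89, 0.455, 0.002], [0.455, -0.89, 0.001], [0.003, -0.0, -1.0]]
ft_force: [0.1, -1.1, 7.0]
grip_width: 0.0268
position: [0.3897, 0.3853, 0.143]
ft_force: [-0.6, 0.4, -2.1]
grip_width: 0.0265
pos [0.3897 0.3853 0.143 ] yaw 27.10 | local total [-0.0235  0.5993  0.0026] turn -9.70 q6~85 | 20 x [-0.0036,0.0298,0.0001,-0.49]
```

In the tool's units: 0.0298 m is 0.596, -0.0036 m is -0.072, -0.49 degrees / 114.5916 = -0.0043.

```bash

python3 -m creep '{"steps": [[-0.072,0.596,0,-0.0043,0.02],[-0.072,0.596,0,-0.0043,0.02],[-0.072,0.596,0,-0.0043,0.02],[-0.072,0.596,0,-0.0043,0.02],[-0.072,0.596,0,-0.0043,0.02],[-0.072,0.596,0,-0.0043,0.02],[-0.072,0.596,0,-0.0043,0.02],[-0.072,0.596,0,-0.0043,0.02],[-0.072,0.596,0,-0.0043,0.02],[-0.072,0.596,0,-0.0043,0.02]]}' | grep -E "pos|ft"
python3 -m creep '{"steps": [[-0.072,0.596,0,-0.0043,0.02],[-0.072,0.596,0,-0.0043,0.02],[-0.072,0.596,0,-0.0043,0.02],[-0.072,0.596,0,-0.0043,0.02],[-0.072,0.596,0,-0.0043,0.02],[-0.072,0.596,0,-0.0043,0.02],[-0.072,0.596,0,-0.0043,0.02],[-0.072,0.596,0,-0.0043,0.02],[-0.072,0.596,0,-0.0043,0.02],[-0.072,0.596,0,-0.0043,0.02]]}' | grep -E "pos|ft"
python3 -m creep '{"steps": [[0,0,0.4,0,0.02],[0,0,0.4,0,0.02],[0,0,0.4,0,0.02],[0,0,0.12,0,0.02],[0,0,0,0,0.02],[0,0,0,0,0.02],[0,0,0,0,0.02]]}' | grep -E "pos|ft|wid"
python3 - <<'E'
import h; from h import *
w,s=snap("w23");P=cloud(w)
y=36.8;X=np.array([np.cos(np.radians(y)),np.sin(np.radians(y))]);p=np.array([.6914,-.1218])+X*(.0267-.0887)
plan([*p,.0756],y)
for t in (225,240):
    h.TH=t;align(w,s,(262,104),(377,104))
shaft(w,s,(130,150,190,205))
for v in range(110,280,25):print(v,np.round(P[v,316:326].mean(0)[2],4),end="|")
print("base",np.nanmedian(P[110:122,270:285,2]))
E
```

```text
position: [0.5051, 0.1065, 0.1395]
ft_force: [0.2, -0.5, -1.3]
position: [0.6426, -0.1602, 0.139]
ft_force: [0.0, -0.0, -1.5]
position: [0.6427, -0.1591, 0.0752]
ft_force: [-0.1, -0.8, -1.8]
grip_width: 0.0263
pos [ 0.6426 -0.1591  0.0752] yaw 36.87 | local total [-0.0006 -0.0006 -0.0004] turn 0.07 q6~29 | 1 x [-0.0006,-0.0006,-0.0004,0.07]
screws [263.5 107.5  22.   28. ] [374.5 108.   26.   29. ] span 46.9 turn 0.20 mouth tool [87.2  2. ] world [ 0.7136 -0.1084  0.0753]
screws [264. 107.  21.  27.] [374.5 108.   26.   27. ] span 46.6 turn 0.45 mouth tool [87.3  2.2] world [ 0.7138 -0.1084  0.0753]
row 130 293 345 [67.7  1.9]; row 150 291 345 [61.4  1.6]; row 190 291 344 [48.3  1.4]; row 205 292 343 [43.2  1.4]; 
110 nan|135 0.0688|160 0.0686|185 0.0687|210 0.0687|235 0.0686|260 0.0688|base 0.0146852006438913
```

In the tool's units: 0.006 m is 0.12, -0.0007 m is -0.014.

```bash

python3 -m creep '{"steps": [[0,-0.008,-0.014,0,0.02],[0.12,0,0,0,0.02],[0.12,0,0,0,0.02],[0.1,0,0,0,0.02],[0.08,0,0,0,0.02],[0,0,0,0,0.02]]}' | grep -E "pos|ft"
python3 -m creep '{"steps": [[0.12,0,0,0,0.02],[0.16,0,0,0,0.02],[0,0,0,0,0.02]]}' | grep -E "pos|ft"
python3 -m creep '{"steps": [[0.16,0,0,0,0.02],[0.16,0,0,0,0.02],[0.12,0,0,0,0.02],[0,0,0,0,0.02]]}' | grep -E "pos|ft"

```

```text
position: [0.6592, -0.1455, 0.0747]
ft_force: [0.4, -1.0, -1.4]
position: [0.6708, -0.1369, 0.0748]
ft_force: [0.3, 0.8, -1.6]
position: [0.6883, -0.1238, 0.0748]
ft_force: [0.7, -0.9, -0.9]
```

Distance to the mouth is now about 30 mm, and the head should meet the fork at about 16–17 mm.

In the tool's units: 0.006 m is 0.12, 0.003 m is 0.06.

```bash

python3 -m creep '{"steps": [[0.12,0,0,0,0.02],[0.06,0,0,0,0.02],[0,0,0,0,0.02]]}' | grep -E "pos|ft"
python3 -m creep '{"steps": [[0.04,0,0,0,0.02],[0,0,0,0,0.02]]}' | grep -E "pos|ft"
python3 -m creep '{"steps": [[0.02,0,0,0,0.02],[0,0,0,0,0.02]]}' | grep -E "pos|ft"
python3 -m creep '{"steps": [[0.014,0,0,0,0.02],[0,0,0,0,0.02]]}' | grep -E "pos|ft"

```

```text
position: [0.6951, -0.1188, 0.0748]
ft_force: [0.6, -0.4, -0.9]
position: [0.6965, -0.1178, 0.0748]
ft_force: [0.7, -0.6, -1.4]
position: [0.6972, -0.1172, 0.0749]
ft_force: [1.0, 0.3, -1.6]
position: [0.6977, -0.1168, 0.0748]
ft_force: [-0.1, -1.1, -1.6]
```

In the tool's units: 0.0007 m is 0.014.

```bash

python3 -m creep '{"steps": [[0.014,0,0,0,0.02],[0,0,0,0,0.02]]}' | grep -E "pos|ft"
python3 -m creep '{"steps": [[0.01,0,0,0,0.02],[0,0,0,0,0.02]]}' | grep -E "pos|ft"

```

```text
position: [0.6983, -0.1163, 0.0748]
ft_force: [0.3, -1.1, -1.2]
position: [0.6987, -0.1161, 0.0749]
ft_force: [-0.5, -0.8, -1.0]
```

In the tool's units: 0.0007 m is 0.014.

```bash

python3 -m creep '{"steps": [[0.014,0,0,0,0.02],[0,0,0,0,0.02]]}' | grep -E "pos|ft"
python3 -m creep '{"steps": [[0.012,0,0,0,0.02],[0,0,0,0,0.02]]}' | grep -E "pos|ft"
python3 -m creep '{"steps": [[0.01,0,0,0,0.02],[0,0,0,0,0.02]]}' | grep -E "pos|ft"

```

```text
position: [0.6993, -0.1156, 0.0749]
ft_force: [0.5, 0.2, -1.6]
position: [0.6995, -0.1155, 0.0748]
ft_force: [-2.2, -2.6, -0.7]
position: [0.6995, -0.1154, 0.0748]
ft_force: [-5.6, -3.1, 0.6]
```

Pin 3 has made contact at a distance of 16.4 mm, where I expected it. One small press more, then I release, back off and look at everything.

In the tool's units: 0.0005 m is 0.01.

```bash

python3 -m creep '{"steps": [[0.01,0,0,0,0.02],[0,0,0,0,0.02]]}' | grep -E "pos|ft"
python3 -m creep '{"steps": [[0,0,0,0,0.044],[0,0,0,0,0.044],[0,0,0,0,0.044],[-0.2,0,0,0,0.044],[-0.4,0,0,0,0.044],[-0.4,0,-0.4,0,0.044],[-0.4,0,-0.6,0,0.044],[-0.4,0,-0.8,0,0.044],[-0.4,0,-0.8,0,0.044],[0,0,-0.8,0,0.044]]}' | grep -E "time|pos|ft|wid"
python3 -m creep '{"steps": [[-0.4,-0.4,-0.4,0,0.044],[-0.4,-0.4,-0.4,0,0.044],[0,-0.4,0,0,0.044],[0,-0.4,0,0,0.044],[0,-0.4,0,0,0.044],[0,-0.4,0,0,0.044],[0,0,0,0,0.044],[0,0,0,0,0.044],[0,0,0,0,0.044]]}' | grep -E "time|pos|ft|wid"
python3 - <<'E'
from h import *
import cv2
w,s=snap("w24");g=get_image("top");np.savez("topF.npz",**g)
a=w["pixels"][0:300,:,::-1];b=cv2.resize(g["pixels"][170:345,215:455,::-1],(400,292))
c=np.zeros((600,800,3),np.uint8);c[:300,:640]=a;c[302:594,:400]=b;cv2.imwrite("pics/final.png",c)
heads(g,(215,235,330,345),.033,.06)
E
```

```text
position: [0.6995, -0.1155, 0.0748]
ft_force: [-7.2, -4.2, 1.5]
time_s: 78.55
position: [0.6105, -0.1822, 0.2467]
ft_force: [1.3, -0.3, 1.4]
grip_width: 0.0442
time_s: 79.45
position: [0.5088, -0.1094, 0.2847]
ft_force: [0.3, 0.4, -0.8]
grip_width: 0.044
px [285. 311.] rect [0.3774 0.3047] mean [0.3853 0.2951 0.0384] size 124.5 x 27.6 yaw -50.4
```

View pics/final.png

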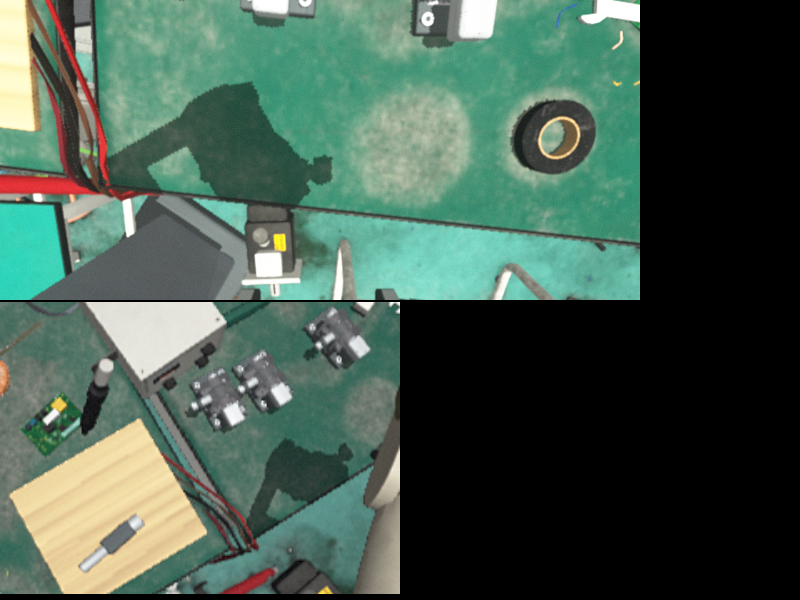

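The composite shows all three pin heads at the near forks, at about (232,413), (280,395) and (357,345). The gauge is flat on the board at (112,545), and the tape is untouched. I'll do one numeric seating check from an overview pose.

In the tool's units: 0.022 m is 0.44, -0.013 m is -0.26.

```bash
python3 - <<'E'
from h import *
plan([.575,.04,.35],30)
E
python3 -m creep '{"steps": [[0.44,-0.2,-0.26,0,0.044],[0.44,-0.24,-0.26,0,0.044],[0.44,-0.24,-0.26,0,0.044],[0.44,-0.24,-0.26,0,0.044],[0.44,-0.24,-0.26,0,0.044],[0.44,-0.2,0,0,0.044],[0,0,0,0,0.044],[0,0,0,0,0.044],[0,0,0,0,0.044]]}' | grep -E "time|pos|ft"
python3 - <<'E'
from h import *
w,s=snap("w25");heads(w,(150,0,640,300),.0705,.079)
for k,m,y in (("a",(.6027,.1071),27.2),("b",(.6344,.0282),32.2),("c",(.7128,-.1058),36.8)):
    print(k,"expected head centre",np.round(np.array(m)-.017*np.array([np.cos(np.radians(y)),np.sin(np.radians(y))]),4))
E
```

```text
pos [ 0.5088 -0.1093  0.2846] yaw 36.83 | local total [ 0.1425 -0.0799 -0.0654] turn 6.83 q6~35 | 6 x [0.0231,-0.0145,-0.0109,1.14]
time_s: 80.45
position: [0.5732, 0.0241, 0.3495]
ft_force: [-1.2, -0.4, 0.5]
px [271.  81.] rect [0.6295 0.1150] mean [0.6299 0.1193 0.0718] size 57.0 x 30.5 yaw 43.3
px [357.  99.] rect [0.6653 0.0452] mean [0.6652 0.0447 0.0716] size 42.9 x 16.1 yaw 31.5
px [516. 107.] rect [0.7505 -0.0844] mean [ 0.7508 -0.081   0.0721] size 22.3 x 20.3 yaw -73.3
px [265. 132.] rect [0.5864 0.0965] mean [0.5876 0.0977 0.0718] size 31.8 x 26.6 yaw 27.7
px [506. 164.] rect [0.7142 -0.1095] mean [ 0.7062 -0.1112  0.0719] size 69.0 x 28.7 yaw 32.4
px [350. 155.] rect [0.6193 0.0156] mean [0.6203 0.0177 0.0718] size 32.2 x 26.1 yaw 33.9
a expected head centre [0.5876 0.0993]
b expected head centre [0.62   0.0191]
c expected head centre [ 0.6992 -0.116 ]
```

```bash
python3 - <<'E'
from h import *
w=dict(np.load("w25.npz"));P=cloud(w).reshape(-1,3);P=P[~np.isnan(P[:,0])]
for k,m,y in (("a",(.6037,.1057),27.2),("b",(.6354,.0268),32.2),("c",(.7138,-.1072),36.8)):
    a=np.radians(y);X=np.array([np.cos(a),np.sin(a)]);Y=np.array([-X[1],X[0]]);d=P[:,:2]-m;q=np.c_[d@X,d@Y,P[:,2]]*1000
    h=q[(abs(q[:,1])<9)&(q[:,2]>66)&(q[:,2]<77)&(q[:,0]<3)&(q[:,0]>-60)]
    f=q[(abs(q[:,1])<9)&(q[:,2]>79)&(q[:,2]<90)&(abs(q[:,0])<20)]
    print(k,"head x",np.round(np.percentile(h[:,0],[0,3,97]),1),"fork near edge",np.round(np.percentile(f[:,0],[0,3]),1),"head z near rear/front %.1f %.1f"%(np.median(h[h[:,0]<-24,2]),np.median(h[(h[:,0]>-14)&(h[:,0]<-5),2])),len(h),len(f))
E
```

```text
a head x [-36.9 -35.3   1.7] fork near edge [-1.4 -0.6] head z near rear/front 71.0 72.2 763 3
b head x [-36.7 -35.2   1.8] fork near edge [-1.4 -1.4] head z near rear/front 70.8 72.2 718 6
c head x [-36.7 -34.9   2. ] fork near edge [-1. -1.] head z near rear/front 70.6 72.2 656 3
```

All three heads lie 34–35 mm behind the fork face and agree with each other within 0.4 mm, so every pin is seated. The gauge is flat on the board and the robot is clear. Handing in.

```bash
python3 -c "
from rig import close_job
print(close_job())"
```

```text
the job is handed in; nothing more can be done
None
```

All three brackets passed the go check (handle met the fork) and the no-go check (end stayed out) from left to right, a pin is seated in each, and the gauge lies flat on the board; the job was handed in at about 80 s of the 210 s limit, and no verdict came back.

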